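# Pack two kit trays from the bench stock

### The job

Make up the two kits from the stock standing between the two trays: the blue tray gets the blue-capped bottle in its largest pocket, the roll of sealing film in its middle-sized pocket and one amber bottle in its smallest; the red tray gets the white box in its rectangular pocket and the other amber bottle in its round one. Everything stands upright, fully down in its pocket; leave the timer that stands among the stock where it is.

Things in the scene. Friction and masses are not known exactly. Their poses are not given: they have to be found in the camera images.
- blue_tray: Grey-foam kit tray in a blue shell, 256 x 106 mm; fixed. Rim 18 mm high, foam top 16 mm, pocket floors (shell-coloured) 8 mm above the bench. Origin: centre of the underside; x along its length, ahead at yaw 0; y across. Pockets, all at y = 0: largest, 84 mm round, at x = +76 mm (blue-capped bottle); smallest, 54 mm, at x = -9 mm (amber bottle); middle, 70 mm, at x = -83 mm (film roll).
- red_tray: Grey-foam kit tray in a red shell, 202 x 106 mm; fixed. Rim 18 mm high, foam top 16 mm, pocket floors (shell-coloured) 8 mm above the bench. Origin: centre of the underside; x along its length, ahead at yaw 0; y across. Pockets, all at y = 0: rectangular, 116 mm along x by 78 mm along y, at x = -33 mm (white box); 54 mm round, at x = +64 mm (amber bottle).
- amber_1_center (a point): One of two alike small amber-brown screw-cap bottles with white cap, standing upright: body 40 mm across, 75 mm tall in all, straight sides up to about 45 mm, cap 23 mm across. The point is on its axis half-way up (37.5 mm above its base).
- amber_2_center (a point): One of two alike small amber-brown screw-cap bottles with white cap, standing upright: body 40 mm across, 75 mm tall in all, straight sides up to about 45 mm, cap 23 mm across. The point is on its axis half-way up (37.5 mm above its base).
- film_roll_center (a point): White roll of sealing film standing on end, brown card core: 55 mm across, 51 mm tall. The point is on its axis half-way up (25.5 mm above its base).
- white_box_center (a point): White closed box (lid fixed, pale label on top), 62 mm along its x, 100 mm along its y, 38 mm tall. The point is at its centre, 19 mm above its base; z is up. In its pocket the foam closes round its lowest 8 mm, so hold it by its upper half. Either way round is right.
- blue_bottle_center (a point): White bottle with a blue screw cap, standing upright between the trays (not the one at the back wall): body 64 mm across, 135 mm tall in all; the cap, 37 mm across, is its topmost 20 mm and is tight enough to lift it by. The point is on its axis half-way up (67.5 mm above its base).
- timer_center (a point): Low white desk timer with three round buttons, 66 x 66 x 18 mm, loose among the stock; it belongs to neither kit. The point is at its centre, 9 mm up.

How it is judged:
At the end, for the whole second after the job is handed in: Blue-capped bottle, film roll and white box are in their pockets, and one amber bottle (either) in the small round pocket of each tray: within 12 mm of the pocket's centre along and across the tray, on its floor (height within 4 mm), upright within 0.12 rad, at rest (x of blue_bottle_center in the frame of blue_tray between 0.064 and 0.088 m and y of blue_bottle_center in the frame of blue_tray between -0.012 and 0.012 m and z of blue_bottle_center in the frame of blue_tray between 0.0715 and 0.0795 m and angle between each of blue_bottle_center, film_roll_center, white_box_center's own z axis and vertical below 0.12 rad and linear speed of each of blue_bottle, film_roll, white_box below 0.02 m/s and x of film_roll_center in the frame of blue_tray between -0.095 and -0.071 m and y of film_roll_center in the frame of blue_tray between -0.012 and 0.012 m and z of film_roll_center in the frame of blue_tray between 0.0295 and 0.0375 m and x of white_box_center in the frame of red_tray between -0.045 and -0.021 m and y of white_box_center in the frame of red_tray between -0.012 and 0.012 m and z of white_box_center in the frame of red_tray between 0.023 and 0.031 m and (((x of amber_1_center in the frame of blue_tray between -0.021 and 0.003 m and y of amber_1_center in the frame of blue_tray between -0.012 and 0.012 m and z of amber_1_center in the frame of blue_tray between 0.0415 and 0.0495 m and angle between amber_1_center's own z axis and vertical below 0.12 rad and linear speed of amber_1 below 0.02 m/s) and (x of amber_2_center in the frame of red_tray between 0.052 and 0.076 m and y of amber_2_center in the frame of red_tray between -0.012 and 0.012 m and z of amber_2_center in the frame of red_tray between 0.0415 and 0.0495 m and angle between amber_2_center's own z axis and vertical below 0.12 rad and linear speed of amber_2 below 0.02 m/s)) or ((x of amber_2_center in the frame of blue_tray between -0.021 and 0.003 m and y of amber_2_center in the frame of blue_tray between -0.012 and 0.012 m and z of amber_2_center in the frame of blue_tray between 0.0415 and 0.0495 m and angle between amber_2_center's own z axis and vertical below 0.12 rad and linear speed of amber_2 below 0.02 m/s) and (x of amber_1_center in the frame of red_tray between 0.052 and 0.076 m and y of amber_1_center in the frame of red_tray between -0.012 and 0.012 m and z of amber_1_center in the frame of red_tray between 0.0415 and 0.0495 m and angle between amber_1_center's own z axis and vertical below 0.12 rad and linear speed of amber_1 below 0.02 m/s)))); the robot touches nothing.
It fails at once if the timer is moved by more than 30 mm (distance of timer_center from where it was at the start of the episode above 0.03 m).
It also fails if it takes over 128 s, if anything falls off the work surface, if the arm or the gripper's body presses on something with over 40 N, if the wrist force passes 120 N, or if a joint passes its speed limit or range.

### The arm

A 7-joint arm with a two-finger parallel gripper is mounted at the origin on a cart in front of the work surface, level with it; the furniture and walls round the work are solid. World frame = base frame: x ahead of the robot, y to its left, z up, the work surface at z = 0. Lengths are in m, angles in rad, forces in N, time in s.
With the tool pointing down it reaches from about 0.425 to 0.875 m from the base axis. Payload 4.7 kg.
Tool frame: the origin (TCP) lies on the mounting face of the last link; the fingertips stand 182 mm ahead of it and the grasp point (between the pads) lies 164 mm ahead of it; z points along the fingers, y is the direction in which the jaws open and shut (so a half turn about z gives the same grasp; the last joint's range is limited). The gripper opens to 87 mm and grips with 3 to 60 N. Pads are 19 mm wide; open, the fingers measure 117 mm over their backs; the gripper's body (75 mm by 190 mm) begins 51 mm behind the grasp point.
Start: joints at [1.3, 0.321, -0.07, 1.45, 0.023, 1.371, -0.057], TCP at [0.183, -0.624, 0.405] pointing down, gripper open.
Joint ranges: [-2.86, 2.86], [-0.3, 2.09], [-1.38, 1.24], [0.06, 2.45], [-1.56, 4.7], [0.09, 2.05], [-2.69, 2.69]. Speed limits (rad/s): [2.57, 2.57, 3.14, 3.14, 3.14, 3.14, 3.14].

### API

Orientations are given as a rotation vector (axis times angle).
In Python, from bench import ctrl gives the robot as it stands. The module is installed in compiled form; this text tells all that it offers.
- The arm moves only by the tool play_rows, never from a script. Its argument "targets" is text: rows parted by semicolons, each of 7 numbers parted by spaces: the shift along the tool's x, y, z in cm, then the turn, a rotation vector about the tool's x, y, z in rad, then the opening, from -1 (shut) to 1 (fully open). In form: x y z ax ay az grip; .... A call has 1 to 20 rows; each row shifts and turns the pose as measured when the row begins, along the tool's axes as they then stand; what a row does not reach is not made up. A row lasts 1/8 s, in which the tool goes at most 62.5 mm and 10.7 degrees, less where a joint would pass 70% of its speed; a pose out of reach is approached as far as the arm can. A call is refused whole if a number of a shift passes 6.25 or a number of a turn 0.188, either way. A call with a gripper value outside its range is refused whole. The fingers move at their own pace and stop on an object; "newtons" is the grip in N (left out, the last holds). Time passes only in rows, so rows that do not move let the fingers close. It gives the time, the measured TCP pose, the force and the opening at its end, in the units of the state.
- ctrl.get_state(): the state, without advancing time (a new reading comes with each control period).
- ctrl.get_image(name): name is "side" or "top" or "wrist"; returns a dict with "pixels" (480x640x3 uint8, blue, green, red), "depth" (480x640 float32, m along the optical axis (not along the pixel's ray), 0 where there is no reading), "intrinsics" (3x3 intrinsics, pixels), "R" (3x3) and "t" (3): a world point X has camera coordinates R X + t. Camera axes: x right, y down, z forward; pixel columns grow to the right and rows downward; lengths in m; the calibration is good to about 2 mm. The wrist camera is an equidistant fisheye: a pixel r from the principal point sees the ray r / f radians off the axis. A picture is of the moment at which its call begins.
- ctrl.close_job(): hands the job in, once; it reports no verdict.
The state is a dict: "time": time; "joint_positions": joint angles; "qd": joint speeds; "joint_torque": joint torques, N m; "position": TCP position; "tool_rot": TCP orientation; "ft_force": force on the tool from outside, world axes, zero at the start; "torque": the same for the moment, N m; "grip_width": opening from 0.0 (shut) to 1.0 (fully open).
Only numpy, scipy, OpenCV 4.12 (cv2) and the standard library are available. Lean on these libraries where they do the work, as an engineer would, in place of code of your own. Each camera call takes 0.05 s, during which the arm holds its last target.

## Working session

There is one attempt and no reset: what is moved stays moved. The work goes in short steps, Python scripts to look and compute and a tool call to move; the robot and the scene stay as the last step left them, time stands still between calls to the robot, and variables do not carry over. Pictures are saved under pics/ and viewed, and the job is handed in when it is done.

Besides the shell and the picture viewer there is one more tool, called after ">>>" by a JSON object that holds its "name" and its "arguments". play_rows: Moves the arm, as the interface text tells. Its arguments: {"type":"object","properties":{"targets":{"type":"string"},"newtons":{"type":"number"}},"required":["targets"]}

```bash
ls; mkdir -p pics; python3 - <<'E'
from bench import ctrl
import cv2, numpy as np
s=ctrl.get_state()
for k,v in s.items(): print(k,np.round(v,4))
for n in ["side","top","wrist"]:
    d=ctrl.get_image(n); cv2.imwrite(f"pics/{n}0.png",d["pixels"]); np.savez(f"{n}0.npz",**d)
    print(n,d["intrinsics"].round(1).tolist(),d["R"].round(3).tolist(),d["t"].round(3), (-d["R"].T@d["t"]).round(3))
E
```

```text
pics
time 0.0
joint_positions [ 1.3001  0.3218 -0.0701  1.4517  0.0226  1.3708 -0.0569]
qd [ 0.0001 -0.0001  0.0008 -0.0002 -0.0021 -0.0005  0.0009]
joint_torque [-9.00000e-04 -4.91293e+01 -4.04000e-01 -3.12527e+01 -6.38000e-02
  4.35000e-02  1.00000e-04]
position [ 0.1826 -0.6236  0.4037]
tool_rot [-3.1079e+00 -4.4570e-01  6.0000e-04]
ft_force [ 0.1131 -0.0456  0.8101]
torque [ 0.0138  0.0234 -0.012 ]
grip_width 1.0003
side [[468.7, 0.0, 316.8], [0.0, 468.7, 243.7], [0.0, 0.0, 1.0]] [[-0.976, -0.217, -0.02], [-0.102, 0.535, -0.838], [0.192, -0.816, -0.545]] [0.56  0.111 0.961] [0.374 0.847 0.627]
top [[499.0, 0.0, 321.2], [0.0, 499.0, 239.4], [0.0, 0.0, 1.0]] [[0.105, -0.995, -0.001], [-0.97, -0.102, -0.223], [0.221, 0.024, -0.975]] [-0.042  0.551  0.966] [ 0.325 -0.009  1.065]
wrist [[371.6, 0.0, 323.9], [0.0, 371.6, 240.4], [0.0, 0.0, 1.0]] [[0.281, -0.96, -0.002], [-0.923, -0.27, 0.274], [-0.264, -0.075, -0.962]] [-0.651 -0.033  0.391] [ 0.255 -0.604  0.384]
```

View pics/top0.png

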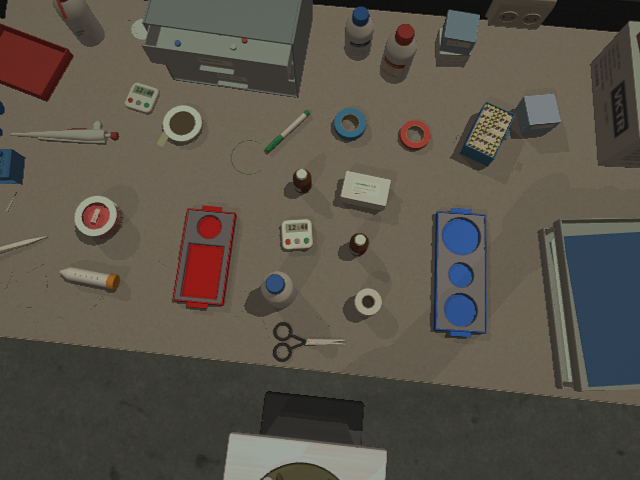

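View pics/side0.png

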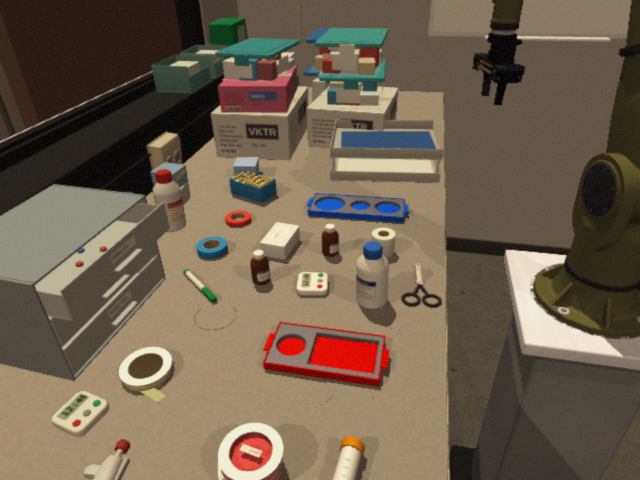

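View pics/wrist0.png

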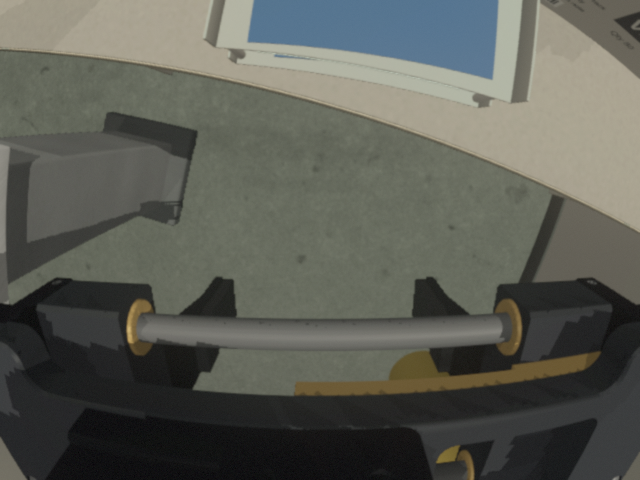

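The top view shows the red tray at (205,257) and the blue tray at (461,272). The stock is: ambers (302,180) and (359,243), box (366,191), timer (297,235), blue bottle (276,288), film roll (368,302). Measuring these next.

```bash
cat > h.py <<'E'
import numpy as np, cv2
def load(n):
    d=np.load(n); return {k:d[k] for k in d.files}
def ray(d,uv,z):
    uv=np.atleast_2d(np.array(uv,float)); K=d["intrinsics"]
    c=np.linalg.inv(K)@np.vstack([uv.T,np.ones(len(uv))]); w=d["R"].T@c; o=-d["R"].T@d["t"]
    return (o[:,None]+w*((z-o[2])/w[2])).T
def cloud(d):
    K=d["intrinsics"]; z=d["depth"].astype(float); v,u=np.mgrid[:480,:640]
    c=np.stack([(u-K[0,2])/K[0,0]*z,(v-K[1,2])/K[1,1]*z,z],-1)
    P=(c-d["t"])@d["R"]; P[z==0]=np.nan; return P
def circ(p):
    A=np.c_[2*p,np.ones(len(p))]; s=np.linalg.lstsq(A,(p**2).sum(1),rcond=None)[0]
    return s[:2],np.sqrt(s[2]+s[:2]@s[:2])
E
cat > m.py <<'E'
from h import *
for n in ["top","side"]:
    d=load(n+"0.npz"); hsv=cv2.cvtColor(d["pixels"],cv2.COLOR_BGR2HSV); P=cloud(d)
    print("==",n)
    wins={"top":{"blue":(425,200,500,345),"red":(165,200,245,315)},"side":{"blue":(300,185,415,228),"red":(260,318,395,388)}}[n]
    for c,(x0,y0,x1,y1) in wins.items():
        if c=="blue": m=cv2.inRange(hsv,(105,120,50),(125,255,255))
        else: m=cv2.inRange(hsv,(0,130,50),(8,255,255))|cv2.inRange(hsv,(172,130,50),(180,255,255))
        w=np.zeros_like(m); w[y0:y1,x0:x1]=m[y0:y1,x0:x1]
        cs,hi=cv2.findContours(w,cv2.RETR_CCOMP,cv2.CHAIN_APPROX_NONE)
        for k,q in enumerate(cs):
            a=cv2.contourArea(q)
            if a<80: continue
            q=q[:,0]; 
            for z in ((0.016,) if a<4000 and hi[0][k][3]<0 else (0.018,)):
                X=ray(d,q,z)[:,:2].astype(np.float32)
                r=cv2.minAreaRect(X); cc,R=circ(X.astype(float))
                print(c,"hole" if hi[0][k][3]>=0 else "outer",int(a),"rect",np.round(r[0],4),np.round(r[1],4),round(r[2],2),"circ",cc.round(4),round(float(R),4))
E
python3 m.py
python3 - <<'E'
from h import *
d=load("top0.npz");P=cloud(d)
for nm,(x0,y0,x1,y1),zl in [("amberA",(285,160,320,200),(.03,.3)),("amberB",(342,225,378,262),(.03,.3)),("box",(335,165,400,215),(.03,.045)),("bottle",(255,262,300,315),(.02,.3)),("roll",(350,280,390,322),(.042,.3)),("timer",(275,212,320,255),(.012,.03))]:
    Q=P[y0:y1,x0:x1].reshape(-1,3); zz=Q[:,2]; Q=Q[(zz>zl[0])&(zz<zl[1])]
    zt=np.percentile(Q[:,2],97); T=Q[Q[:,2]>zt-.006][:,:2].astype(np.float32)
    print(nm,len(Q),"ztop",zt.round(4),"toprect",[np.round(v,4) for v in cv2.minAreaRect(T)],"circ",cv2.minEnclosingCircle(T),"med",np.median(T,0).round(4))
E
```

```text
== top
blue outer 753 rect [ 0.444  -0.2864] [0.0643 0.0651] 6.0 circ [ 0.4437 -0.2865] 0.0322
blue outer 403 rect [ 0.5177 -0.2841] [0.0497 0.0466] 2.74 circ [ 0.5171 -0.2841] 0.0242
blue outer 1000 rect [ 0.6016 -0.281 ] [0.0798 0.0766] 48.67 circ [ 0.6015 -0.2809] 0.0391
blue outer 368 rect [ 0.5266 -0.2831] [0.275  0.1072] 1.82 circ [ 0.5261 -0.285 ] 0.1041
red outer 1776 rect [0.4684 0.2602] [0.1139 0.0756] 0.44 circ [0.468  0.2604] 0.0532
red outer 390 rect [0.5651 0.2616] [0.0497 0.0477] 8.59 circ [0.565  0.2614] 0.0246
red outer 4777 rect [0.5016 0.261 ] [0.2217 0.109 ] 0.58 circ [0.5012 0.261 ] 0.0909
red hole 4366 rect [0.5021 0.2618] [0.2002 0.1045] 0.35 circ [0.5016 0.2616] 0.0863
== side
blue outer 165 rect [ 0.4421 -0.2803] [0.0643 0.0506] 10.5 circ [ 0.4417 -0.2791] 0.0278
blue outer 81 rect [ 0.5145 -0.2754] [0.0488 0.0342] 10.41 circ [ 0.5144 -0.2758] 0.0198
blue outer 735 rect [ 0.519  -0.2574] [0.2633 0.1056] 2.14 circ [ 0.5148 -0.2801] 0.099
red outer 400 rect [0.5619 0.2678] [0.0509 0.0444] 11.45 circ [0.5621 0.2677] 0.0237
red outer 1869 rect [0.466 0.267] [0.11
[... 675 characters left out ...]
0622]), np.float64(83.878)] circ ((0.6803205013275146, -0.067475825548172), 0.0561705082654953) med [ 0.6805 -0.0672]
bottle 968 ztop 0.1367 toprect [array([0.4435, 0.0914]), array([0.0345, 0.0348]), np.float64(87.0609)] circ ((0.4430338442325592, 0.09174775332212448), 0.01844993233680725) med [0.4429 0.0917]
roll 474 ztop 0.0542 toprect [array([ 0.4368, -0.092 ]), array([0.0525, 0.0537]), np.float64(50.1098)] circ ((0.43701595067977905, -0.09205783158540726), 0.027592362836003304) med [ 0.4371 -0.0918]
timer 853 ztop 0.0204 toprect [array([0.5697, 0.0701]), array([0.0652, 0.065 ]), np.float64(8.9606)] circ ((0.5695610642433167, 0.07016058266162872), 0.040671877562999725) med [0.5697 0.0703]
```

```bash
cat > go.py <<'E'
# usage: go.py gx gy gz [jaw_deg]  -> shift/turn from present pose for grasp point at g with jaw (tool y) axis at jaw_deg mod 180
import sys,numpy as np
from bench import ctrl
from scipy.spatial.transform import Rotation as Ro
s=ctrl.get_state(); R=Ro.from_rotvec(s["tool_rot"]); M=R.as_matrix(); p=np.array(s["position"])
g=p+M[:,2]*.164
jy=np.degrees(np.arctan2(M[1,1],M[0,1]))
print("t",round(s["time"],2),"grasp",g.round(4),"jaw",round(jy,2),"toolz",M[:,2].round(3),"j7",round(s["joint_positions"][6],2),"F",np.round(s["ft_force"],1),"w",round(float(s["grip_width"]),3))
a=[float(v) for v in sys.argv[1:]]
if a:
    want=a[3] if len(a)>3 else jy
    d=(want-jy+90)%180-90
    target=Ro.from_euler("z",jy+d,degrees=True)*Ro.from_matrix(np.c_[[0,-1,0],[0,0,0],[0,0,0]]) if 0 else None
    th=np.radians(jy+d); y=np.array([np.cos(th),np.sin(th),0]); z=np.array([0,0,-1.]); x=np.cross(y,z)
    T=Ro.from_matrix(np.c_[x,y,z]); rv=(R.inv()*T).as_rotvec()
    tp=np.array(a[:3])-.164*z
    print("turn",rv.round(3),"shift after turn (cm)",(T.as_matrix().T@(tp-p)*100).round(2),"| before turn",(M.T@(tp-p)*100).round(2))
E
python3 go.py .437 -.092 .11 92
python3 - <<'E'
from h import *
P=cloud(load("top0.npz"))
# what is tall: max height map on 10cm grid
Q=P.reshape(-1,3);Q=Q[np.isfinite(Q[:,2])]
for x in np.arange(.3,1.1,.1):
    print(round(x,1),[ (round(float(np.percentile(q[:,2],98)),2) if len(q)>20 else None) for y in np.arange(.5,-.8,-.1) for q in [Q[(abs(Q[:,0]-x)<.05)&(abs(Q[:,1]-y)<.05)]]])
E
```

```text
t 0.15 grasp [ 0.1825 -0.6234  0.2399] jaw -73.68 toolz [-0.001  0.001 -1.   ] j7 -0.06 F [-0.7  0.3 -0.4] w 0.998
turn [-0.001  0.     0.25 ] shift after turn (cm) [ 27.28 -52.25  12.99] | before turn [ 39.36 -43.86  13.05]
0.3 [0.0, 0.0, 0.0, 0.0, 0.01, 0.01, 0.0, 0.0, 0.0, 0.0, 0.11, 0.08, 0.0]
0.4 [0.03, 0.03, 0.02, 0.02, 0.14, 0.01, 0.05, 0.02, 0.02, 0.0, 0.11, 0.08, None]
0.5 [0.05, 0.0, 0.02, 0.02, 0.13, 0.01, 0.06, 0.02, 0.02, 0.0, 0.11, 0.08, None]
0.6 [0.05, 0.0, 0.02, 0.02, 0.02, 0.02, 0.07, 0.02, 0.02, 0.0, 0.11, 0.11, None]
0.7 [0.03, 0.0, 0.0, 0.0, 0.08, 0.04, 0.04, 0.0, 0.02, 0.0, 0.0, 0.09, 0.0]
0.8 [0.03, 0.02, 0.02, 0.01, 0.01, 0.02, 0.02, 0.02, 0.05, 0.05, 0.0, 0.15, 0.03]
0.9 [0.02, 0.21, 0.21, 0.21, 0.21, 0.02, 0.0, 0.01, 0.05, 0.05, 0.05, 0.16, None]
1.0 [0.01, 0.21, 0.21, 0.21, 0.21, 0.14, 0.16, 0.11, 0.11, 0.0, 0.0, 0.16, None]
```

>>> {"name": "play_rows", "arguments": {"targets": "0 0 0 0 0 0.125 1; 3 -3 0 0 0 0.125 1; 4 -4 0 0 0 0 1; 4 -4 0 0 0 0 1; 4 -4 0 0 0 0 1; 4 -4 0 0 0 0 1; 4 -4 0 0 0 0 1; 2 -5.5 0 0 0 0 1; 1 -6 0 0 0 0 1; 0 -6 0 0 0 0 1; 0 -6 0 0 0 0 1; 0 0 0 0 0 0 1", "newtons": 25}}

```text
time: 1.65
position: [0.4332, -0.133, 0.4004]
tool_rot: [-3.137, -0.04, 0.005]
ft_force: [-0.8, -0.7, -0.8]
grip_width: 0.999
```

```bash
python3 go.py .437 -.092 .11 92
```

```text
t 1.65 grasp [ 0.4326 -0.1323  0.2364] jaw -88.53 toolz [-0.003  0.004 -1.   ] j7 -1.26 F [-0.8 -0.7 -0.8] w 0.999
turn [-0.004  0.003 -0.009] shift after turn (cm) [ 0.53 -4.09 12.64] | before turn [ 0.53 -4.04 12.65]
```

>>> {"name": "play_rows", "arguments": {"targets": "0.5 -4.1 4 0 0 0 1; 0 0 4 0 0 0 1; 0 0 0 0 0 0 1; 0 0 0 0 0 0 1"}}

```text
time: 2.15
position: [0.4377, -0.0929, 0.3208]
tool_rot: [-3.14, -0.036, -0.001]
ft_force: [1.3, 0.0, 0.6]
grip_width: 1.001
```

```bash
python3 go.py .437 -.092 .035 92; python3 - <<'E'
from bench import ctrl
import cv2,numpy as np
for n in ["wrist","side"]:
    d=ctrl.get_image(n); cv2.imwrite(f"pics/{n}1.png",d["pixels"]); np.savez(f"{n}1.npz",**d)
E
```

```text
t 2.15 grasp [ 0.4378 -0.0926  0.1568] jaw -88.67 toolz [ 0.001  0.002 -1.   ] j7 -1.37 F [1.3 0.  0.6] w 1.001
turn [-0.002 -0.001 -0.012] shift after turn (cm) [-0.06 -0.1  12.18] | before turn [-0.07 -0.07 12.18]
```

View pics/wrist1.png

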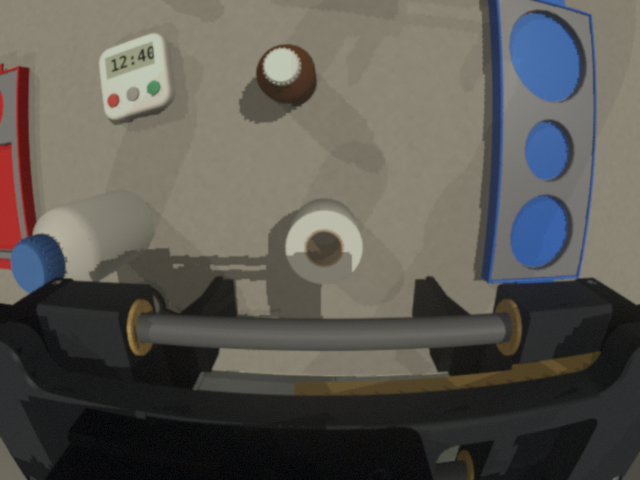

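View pics/side1.png

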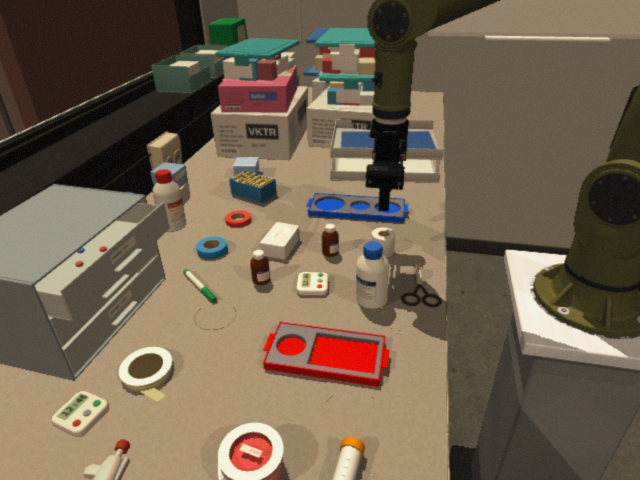

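The wrist view shows the roll's top centred at (324,246), midway between the fingers. Cross-checking the roll, amber B and blue pockets from the wrist camera.

```bash
cat >> h.py <<'E'
def fray(d,uv,z):
    K=d["intrinsics"]; out=[]
    for u,v in np.atleast_2d(np.array(uv,float)):
        x=(u-K[0,2])/K[0,0]; y=(v-K[1,2])/K[1,1]; r=np.hypot(x,y)+1e-12
        c=np.array([x/r*np.sin(r),y/r*np.sin(r),np.cos(r)]); w=d["R"].T@c; o=-d["R"].T@d["t"]
        out.append(o+w*(z-o[2])/w[2])
    return np.array(out)
E
python3 - <<'E'
from h import *
d=load("wrist1.npz"); hsv=cv2.cvtColor(d["pixels"],cv2.COLOR_BGR2HSV)
print("roll",fray(d,(324,247),.051),"amber cap",fray(d,(282,67),.075),"bottle cap",fray(d,(40,263),.13))
m=cv2.inRange(hsv,(100,120,50),(125,255,255)); m[:,:480]=0
cs,_=cv2.findContours(m,cv2.RETR_EXTERNAL,cv2.CHAIN_APPROX_NONE); 
cs,_=cv2.findContours(m,cv2.RETR_CCOMP,cv2.CHAIN_APPROX_NONE)
for q in cs:
    if cv2.contourArea(q)<800: continue
    X=fray(d,q[:,0],.016)[:,:2]; print(cv2.contourArea(q),circ(X),cv2.minAreaRect(X.astype(np.float32)))
E
```

```text
roll [[ 0.43754932 -0.09443574  0.051     ]] amber cap [[ 0.55654765 -0.06660834  0.075     ]] bottle cap [[0.44635806 0.08017492 0.13      ]]
2979.5 (array([ 0.44487417, -0.28701119]), np.float64(0.031395916149175196)) ((0.4451204240322113, -0.28664571046829224), (0.06437670439481735, 0.06149021536111832), 11.965492248535156)
1833.5 (array([ 0.51745308, -0.28451178]), np.float64(0.023592630234411098)) ((0.5176366567611694, -0.28460460901260376), (0.048975955694913864, 0.04520602524280548), 5.990882396697998)
4557.0 (array([ 0.60088667, -0.28140751]), np.float64(0.038140609104589905)) ((0.6004124879837036, -0.281369686126709), (0.07582814991474152, 0.0778198316693306), 82.5522689819336)
2183.5 (array([ 0.52293922, -0.29264095]), np.float64(0.09819323429232482)) ((0.5276735424995422, -0.2847703695297241), (0.2645726799964905, 0.11188535392284393), 2.115480899810791)
```

>>> {"name": "play_rows", "arguments": {"targets": "0 0 3 0 0 0 1; 0 0 3 0 0 0 1; 0 0 3 0 0 0 1; 0 0 3.2 0 0 0 1; 0 0 0 0 0 0 -1; 0 0 0 0 0 0 -1; 0 0 0 0 0 0 -1; 0 0 0 0 0 0 -1; 0 0 0 0 0 0 -1; 0 0 0 0 0 0 -1", "newtons": 25}}

```text
time: 3.5
position: [0.4451, -0.0982, 0.2083]
tool_rot: [3.134, 0.023, 0.035]
ft_force: [0.0, 0.3, -0.9]
grip_width: 0.614
```

```bash
python3 go.py .444 -.287 .145 92
```

```text
t 3.5 grasp [ 0.4488 -0.0994  0.0444] jaw -89.15 toolz [ 0.022 -0.007 -1.   ] j7 -1.47 F [ 0.   0.3 -0.9] w 0.614
turn [ 0.008 -0.022 -0.02 ] shift after turn (cm) [ -0.77  18.86 -10.07] | before turn [-0.17 18.95 -9.93]
```

```bash
python3 - <<'E'
from bench import ctrl
import cv2,numpy as np
s=ctrl.get_state(); print(np.round(s["joint_positions"],3), np.round(s["torque"],2))
for n in ["wrist","side"]:
    d=ctrl.get_image(n); cv2.imwrite(f"pics/{n}2.png",d["pixels"])
E
```

```text
[ 0.656  0.136 -0.52   2.121  0.093  0.881 -1.473] [0.04 0.01 0.04]
```

View pics/wrist2.png

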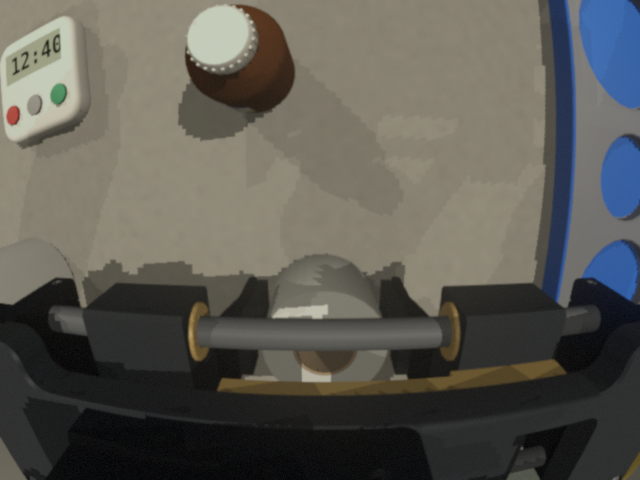

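The descent drifted by 11 mm in x and 10 mm in z, so the roll is gripped off-centre. I'll open, correct and regrip.

>>> {"name": "play_rows", "arguments": {"targets": "0 0 0 0 0 0 0.9; 0 0 0 0 0 0 0.9; 0 0 0 0 0 0 0.9"}}

```text
time: 3.98
position: [0.4451, -0.0982, 0.2082]
tool_rot: [3.134, 0.024, 0.035]
ft_force: [-0.1, 0.3, -0.1]
grip_width: 0.869
```

```bash
python3 go.py .437 -.092 .036 92
```

```text
t 3.98 grasp [ 0.4488 -0.0994  0.0443] jaw -89.14 toolz [ 0.022 -0.007 -1.   ] j7 -1.47 F [-0.1  0.3 -0.1] w 0.869
turn [ 0.008 -0.022 -0.02 ] shift after turn (cm) [-0.79 -0.65  0.82] | before turn [-0.82 -0.64  0.8 ]
```

>>> {"name": "play_rows", "arguments": {"targets": "-0.4 0 0 0.004 -0.011 -0.01 0.9; -0.4 0 0.4 0.004 -0.011 -0.01 0.9; 0 0 0.4 0 0 0 0.9; 0 0 0 0 0 0 0.9"}}

```text
time: 4.47
position: [0.4364, -0.0985, 0.1994]
tool_rot: [-3.14, -0.057, 0.003]
ft_force: [-0.0, -0.2, 0.2]
grip_width: 0.949
```

```bash
python3 go.py .437 -.099 .036 92; python3 -c "
from bench import ctrl
print(ctrl.get_state()['joint_positions'])"
```

```text
t 4.47 grasp [ 0.4361 -0.0983  0.0354] jaw -87.92 toolz [-0.002  0.001 -1.   ] j7 -1.45 F [-0.  -0.2  0.2] w 0.949
turn [-0.001  0.002  0.001] shift after turn (cm) [ 0.06  0.06 -0.06] | before turn [ 0.06  0.06 -0.06]
[ 0.66107937  0.1441492  -0.52014413  2.13561779  0.09147485  0.88494484
 -1.44725764]
```

Pose is now on target, so I'll grip.

>>> {"name": "play_rows", "arguments": {"targets": "0 0 0 0 0 0 -1; 0 0 0 0 0 0 -1; 0 0 0 0 0 0 -1; 0 0 0 0 0 0 -1; 0 0 0 0 0 0 -1; 0 0 -2 0 0 0 -1; 0 0 -3 0 0 0 -1; 0 0 -3 0 0 0 -1; 0 0 -3 0 0 0 -1; 0 0 0 0 0 0 -1", "newtons": 25}}

```text
time: 5.72
position: [0.436, -0.0983, 0.3114]
tool_rot: [-3.139, -0.058, 0.007]
ft_force: [-0.1, -0.7, -2.0]
grip_width: 0.614
```

```bash
python3 go.py .444 -.287 .145 92
```

```text
t 5.72 grasp [ 0.4353 -0.0979  0.1474] jaw -87.89 toolz [-0.005  0.002 -1.   ] j7 -1.35 F [-0.1 -0.7 -2. ] w 0.614
turn [-0.002  0.005  0.002] shift after turn (cm) [ 0.14 18.89  0.24] | before turn [ 0.1  18.89  0.19]
```

>>> {"name": "play_rows", "arguments": {"targets": "0 3 0 0 0 0 -1; 0 4 0 0 0 0 -1; 0 4 0 0 0 0 -1; 0 4 0 0 0 0 -1; 0.1 3.5 0 0 0 0 -1; 0 0 2 0 0 0 -1; 0 0 2 0 0 0 -1; 0 0 2 0 0 0 -1; 0 0 0 0 0 0 -1; 0 0 0 0 0 0 -1"}}

```text
time: 6.98
position: [0.4392, -0.2864, 0.236]
tool_rot: [-3.129, -0.06, 0.031]
ft_force: [0.9, -0.6, -0.6]
grip_width: 0.619
```

```bash
python3 go.py .444 -.287 .044 92;  python3 - <<'E'
from bench import ctrl
import cv2,numpy as np
for n in ["wrist","top"]:
    d=ctrl.get_image(n); cv2.imwrite(f"pics/{n}3.png",d["pixels"])
E
```

```text
t 6.97 grasp [ 0.4359 -0.2845  0.072 ] jaw -87.8 toolz [-0.02   0.012 -1.   ] j7 -1.08 F [ 0.9 -0.6 -0.6] w 0.619
turn [-0.012  0.02   0.004] shift after turn (cm) [0.48 0.08 2.8 ] | before turn [0.53 0.12 2.79]
```

View pics/wrist3.png

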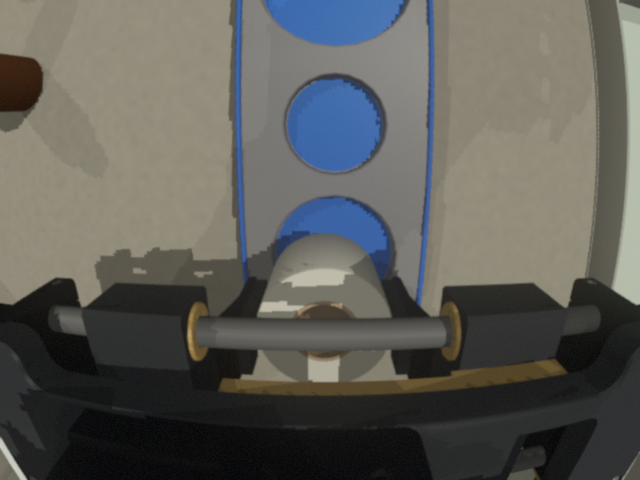

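>>> {"name": "play_rows", "arguments": {"targets": "0.4 0.1 0 -0.012 0.02 0.004 -1; 0.1 0 0 0 0 0 -1; 0 0 0 0 0 0 -1; 0 0 0 0 0 0 -1"}}

```text
time: 7.58
position: [0.4454, -0.2875, 0.2383]
tool_rot: [3.138, 0.054, 0.008]
ft_force: [1.3, -0.4, -0.7]
grip_width: 0.621
```

```bash
python3 go.py .444 -.287 .044 92;  python3 - <<'E'
from bench import ctrl
from h import *
d=ctrl.get_image("wrist"); cv2.imwrite("pics/wrist4.png",d["pixels"])
hsv=cv2.cvtColor(d["pixels"],cv2.COLOR_BGR2HSV)
m=cv2.inRange(hsv,(100,120,50),(125,255,255))
cs,_=cv2.findContours(m,cv2.RETR_CCOMP,cv2.CHAIN_APPROX_NONE)
for q in cs:
    if cv2.contourArea(q)<800: continue
    X=fray(d,q[:,0],.016)[:,:2]; print(cv2.contourArea(q),circ(X),cv2.boundingRect(q))
E
```

```text
t 7.58 grasp [ 0.4463 -0.288   0.0743] jaw -88.02 toolz [ 0.005 -0.003 -1.   ] j7 -1.09 F [ 1.3 -0.4 -0.7] w 0.621
turn [ 0.004 -0.005 -0.   ] shift after turn (cm) [-0.14 -0.05  3.03] | before turn [-0.16 -0.07  3.03]
1584.5 (array([ 0.44669867, -0.29051604]), np.float64(0.02929196733894793)) (271, 217, 109, 55)
6353.5 (array([ 0.51783701, -0.2881409 ]), np.float64(0.024497177857892707)) (279, 100, 92, 91)
824.5 (array([ 0.51920523, -0.35227216]), np.float64(0.0512185171181538)) (408, 0, 14, 298)
7615.0 (array([ 0.58794248, -0.28567155]), np.float64(0.030204600997348077)) (254, 0, 142, 68)
1019.0 (array([ 0.51557056, -0.22365058]), np.float64(0.05077868709610219)) (228, 0, 13, 295)
```

View pics/wrist4.png

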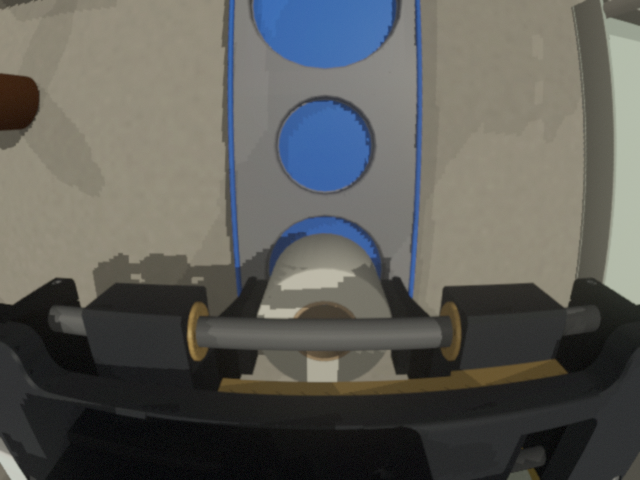

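>>> {"name": "play_rows", "arguments": {"targets": "-0.1 0 1 0.004 -0.005 0 -1; 0 0 1 0 0 0 -1; 0 0 0 0 0 0 -1; 0 0 0.5 0 0 0 -1; 0 0 0 0 0 0 -1"}}

```text
time: 8.25
position: [0.4439, -0.2874, 0.2106]
tool_rot: [-3.139, -0.054, 0.003]
ft_force: [0.7, -0.4, -1.5]
grip_width: 0.615
```

```bash
python3 go.py .444 -.288 .044 92
```

```text
t 8.25 grasp [ 0.4436 -0.2871  0.0466] jaw -88.04 toolz [-0.002  0.002 -1.   ] j7 -1.1 F [ 0.7 -0.4 -1.5] w 0.615
turn [-0.002  0.002 -0.001] shift after turn (cm) [0.01 0.06 0.26] | before turn [0.01 0.06 0.26]
```

>>> {"name": "play_rows", "arguments": {"targets": "0 0 0.3 0 0 0 -1; 0 0 0 0 0 0 -1; 0 0 0 0 0 0 0.3; 0 0 0 0 0 0 0.9; 0 0 0 0 0 0 0.9; 0 0 0 0 0 0 0.9; 0 0 -2 0 0 0 0.9; 0 0 -3 0 0 0 0.9; 0 0 -3 0 0 0 0.9; 0 0 0 0 0 0 0.9"}}

```text
time: 9.5
position: [0.4443, -0.2876, 0.2903]
tool_rot: [-3.14, -0.054, 0.002]
ft_force: [0.2, 0.4, -0.8]
grip_width: 0.953
```

```bash
python3 go.py .5575 -.064 .12 92;  python3 - <<'E'
from bench import ctrl
import cv2,numpy as np
d=ctrl.get_image("wrist"); cv2.imwrite("pics/wrist5.png",d["pixels"])
E
```

```text
t 9.5 grasp [ 0.4442 -0.2874  0.1263] jaw -88.02 toolz [-0.001  0.001 -1.   ] j7 -1.07 F [ 0.2  0.4 -0.8] w 0.953
turn [-0.001  0.001 -0.   ] shift after turn (cm) [ 12.09 -21.96   0.63] | before turn [ 12.08 -21.96   0.65]
```

View pics/wrist5.png

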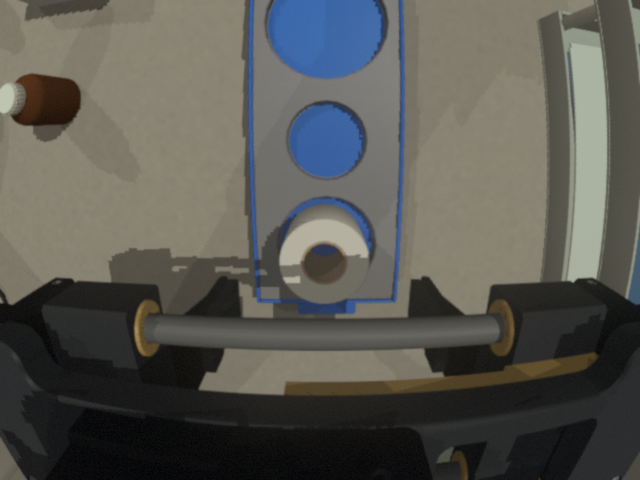

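The roll stands in the near pocket, its core at (325,262). Next is amber B.

>>> {"name": "play_rows", "arguments": {"targets": "2.4 -4.4 0 0 0 0 0.8; 2.4 -4.4 0 0 0 0 0.7; 2.4 -4.4 0 0 0 0 0.7; 2.4 -4.4 0 0 0 0 0.7; 2.4 -4.3 0 0 0 0 0.7; 0 0 0 0 0 0 0.7; 0 0 0 0 0 0 0.7"}}

```text
time: 10.42
position: [0.5557, -0.0593, 0.2791]
tool_rot: [-3.134, -0.048, 0.026]
ft_force: [0.1, -0.5, -0.8]
grip_width: 0.85
```

```bash
python3 go.py .5575 -.064 .034 92;  python3 - <<'E'
from bench import ctrl
from h import *
d=ctrl.get_image("wrist"); cv2.imwrite("pics/wrist6.png",d["pixels"]); np.savez("wrist6.npz",**d)
E
```

```text
t 10.43 grasp [ 0.553  -0.0581  0.1151] jaw -88.26 toolz [-0.017  0.007 -1.   ] j7 -1.59 F [ 0.1 -0.5 -0.8] w 0.85
turn [-0.008  0.016 -0.004] shift after turn (cm) [0.16 0.47 8.11] | before turn [0.29 0.54 8.1 ]
```

View pics/wrist6.png

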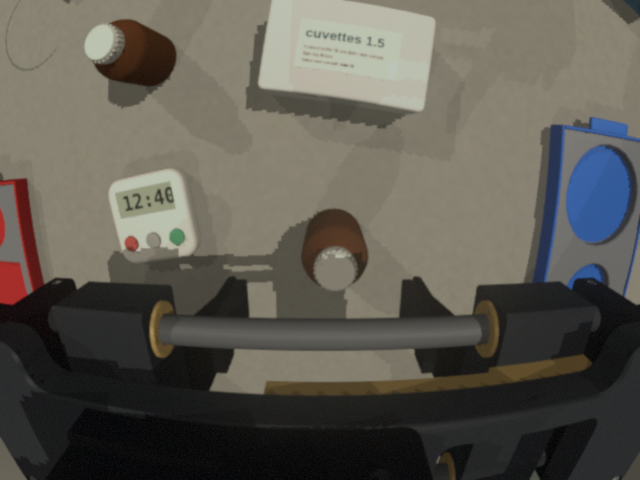

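>>> {"name": "play_rows", "arguments": {"targets": "0.2 0.5 0 -0.008 0.016 -0.004 0.6; 0 0 2 0 0 0 0.6; 0 0 2 0 0 0 0.6; 0 0 2 0 0 0 0.6; 0 0 0 0 0 0 0.6"}}

```text
time: 11.1
position: [0.5566, -0.0731, 0.2174]
tool_rot: [3.136, 0.036, 0.004]
ft_force: [0.3, 0.5, 0.8]
grip_width: 0.8
```

```bash
python3 go.py .5575 -.064 .034 92;python3 - <<'E'
from h import *
d=load("wrist6.npz"); print(fray(d,(335,270),.075),fray(d,(104,43),.075))
E
```

```text
t 11.1 grasp [ 0.557  -0.0739  0.0534] jaw -88.67 toolz [ 0.003 -0.005 -1.   ] j7 -1.62 F [0.3 0.5 0.8] w 0.8
turn [ 0.005 -0.003 -0.012] shift after turn (cm) [ 0.12 -0.9   1.94] | before turn [ 0.11 -0.91  1.93]
[[ 0.5595605  -0.06542742  0.075     ]] [[0.68497432 0.06493874 0.075     ]]
```

>>> {"name": "play_rows", "arguments": {"targets": "0.1 -0.8 0 0.005 -0.003 -0.01 0.6; 0 0 0 0 0 0 0.6; 0 0 1 0 0 0 0.6; 0 0 0.9 0 0 0 0.6; 0 0 0 0 0 0 0.6; 0 0 0 0 0 0 0.6"}}

```text
time: 11.85
position: [0.5583, -0.0658, 0.1995]
tool_rot: [3.14, 0.05, 0.005]
ft_force: [-0.2, -0.5, -0.6]
grip_width: 0.801
```

```bash
python3 go.py .5575 -.064 .034 92
```

```text
t 11.85 grasp [ 0.5589 -0.0661  0.0355] jaw -88.16 toolz [ 0.003 -0.002 -1.   ] j7 -1.64 F [-0.2 -0.5 -0.6] w 0.801
turn [ 0.002 -0.003 -0.003] shift after turn (cm) [-0.08 -0.19  0.15] | before turn [-0.08 -0.19  0.15]
```

>>> {"name": "play_rows", "arguments": {"targets": "0 0 0 0 0 0 -1; 0 0 0 0 0 0 -1; 0 0 0 0 0 0 -1; 0 0 0 0 0 0 -1; 0 0 0 0 0 0 -1; 0 0 0 0 0 0 -1; 0 0 -2 0 0 0 -1; 0 0 -3 0 0 0 -1; 0 0 -3 0 0 0 -1; 0 0 -2 0 0 0 -1; 0 0 0 0 0 0 -1", "newtons": 20}}

```text
time: 13.22
position: [0.5582, -0.0653, 0.3076]
tool_rot: [3.139, 0.052, 0.01]
ft_force: [0.0, -0.4, -1.5]
grip_width: 0.45
```

```bash
python3 go.py .5172 -.286 .135 92
```

```text
t 13.22 grasp [ 0.5593 -0.0657  0.1436] jaw -88.11 toolz [ 0.007 -0.002 -1.   ] j7 -1.57 F [ 0.  -0.4 -1.5] w 0.45
turn [ 0.002 -0.007 -0.002] shift after turn (cm) [-4.87 21.91  0.86] | before turn [-4.83 21.92  0.88]
```

>>> {"name": "play_rows", "arguments": {"targets": "-0.8 3.6 0 0 0 0 -1; -0.8 3.6 0 0 0 0 -1; -0.8 3.7 0 0 0 0 -1; -0.8 3.7 0 0 0 0 -1; -0.8 3.7 0 0 0 0 -1; -0.8 3.6 0 0 0 0 -1; 0 0 0 0 0 0 -1; 0 0 0 0 0 0 -1; 0 0 0 0 0 0 -1"}}

```text
time: 14.35
position: [0.5147, -0.2894, 0.3034]
tool_rot: [-3.139, -0.059, -0.001]
ft_force: [0.6, 0.9, -0.3]
grip_width: 0.449
```

```bash
python3 go.py .5172 -.286 .0435 92
```

```text
t 14.35 grasp [ 0.5148 -0.2891  0.1394] jaw -87.83 toolz [ 0.001  0.002 -1.   ] j7 -1.15 F [ 0.6  0.9 -0.3] w 0.449
turn [-0.002 -0.001  0.003] shift after turn (cm) [ 0.26 -0.34  9.59] | before turn [ 0.26 -0.31  9.59]
```

>>> {"name": "play_rows", "arguments": {"targets": "0.3 -0.3 2 0 0 0 -1; 0 0 2 0 0 0 -1; 0 0 2 0 0 0 -1; 0 0 0 0 0 0 -1; 0 0 0 0 0 0 -1"}}

```text
time: 14.98
position: [0.5191, -0.2803, 0.2379]
tool_rot: [-3.135, -0.072, 0.001]
ft_force: [0.6, -0.5, -0.5]
grip_width: 0.447
```

```bash
python3 go.py .5172 -.286 .0435 92; python3 - <<'E'
from bench import ctrl
from h import *
for n in ["wrist","side"]:
    d=ctrl.get_image(n); cv2.imwrite(f"pics/{n}7.png",d["pixels"] if n=="wrist" else cv2.resize(d["pixels"][120:270,240:440],None,fx=4,fy=4))
E
```

```text
t 14.97 grasp [ 0.519  -0.2794  0.0739] jaw -87.39 toolz [-0.001  0.005 -1.   ] j7 -1.19 F [ 0.6 -0.5 -0.5] w 0.447
turn [-0.005  0.001  0.011] shift after turn (cm) [-0.21  0.57  3.04] | before turn [-0.22  0.58  3.04]
```

View pics/wrist7.png

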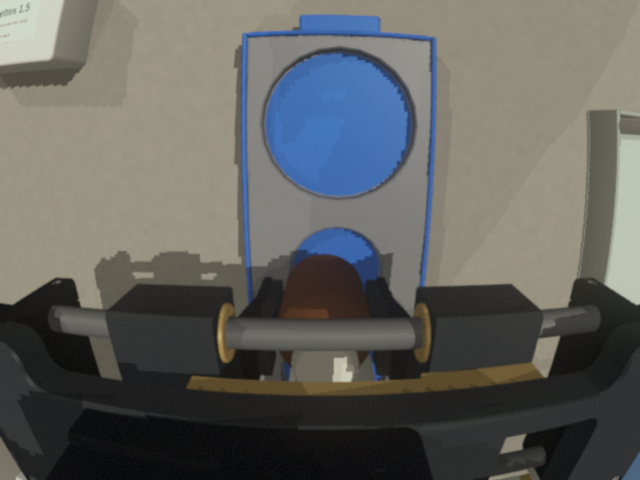

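View pics/side7.png

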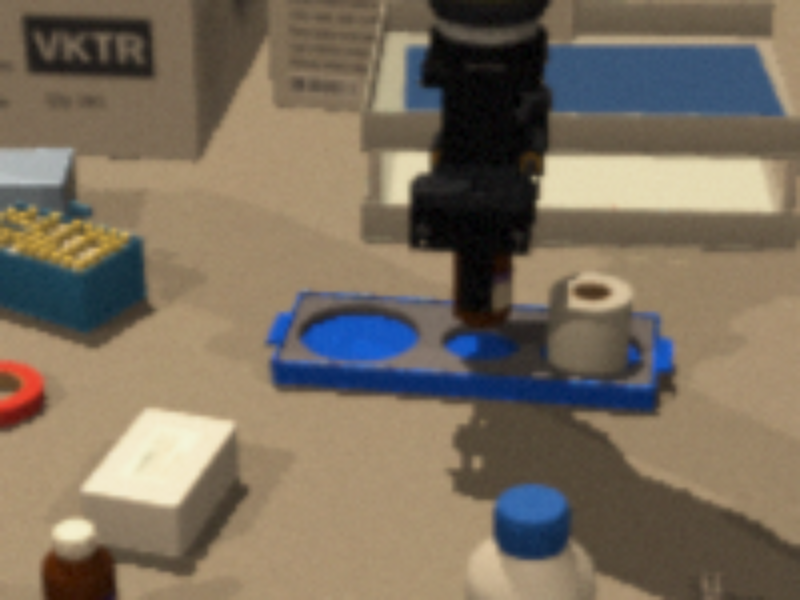

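>>> {"name": "play_rows", "arguments": {"targets": "-0.2 0.6 0 -0.005 0.001 0.01 -1; 0 0 0 0 0 0 -1; 0 0 1 0 0 0 -1; 0 0 0 0 0 0 -1; 0 0 0 0 0 0 -1"}}

```text
time: 15.7
position: [0.5175, -0.2877, 0.2291]
tool_rot: [3.139, 0.053, 0.005]
ft_force: [0.6, 0.0, -2.1]
grip_width: 0.449
```

```bash
python3 go.py .5172 -.286 .0435 92; python3 - <<'E'
from bench import ctrl
from h import *
for n in ["wrist"]:
    d=ctrl.get_image(n); cv2.imwrite(f"pics/{n}8.png",d["pixels"])
E
```

```text
t 15.7 grasp [ 0.518  -0.288   0.0651] jaw -88.07 toolz [ 0.003 -0.002 -1.   ] j7 -1.19 F [ 0.6  0.  -2.1] w 0.449
turn [ 0.002 -0.003 -0.001] shift after turn (cm) [-0.03 -0.17  2.16] | before turn [-0.03 -0.18  2.16]
```

View pics/wrist8.png

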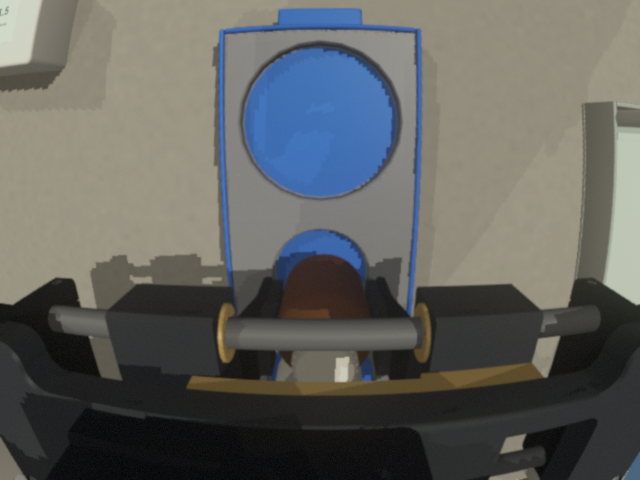

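>>> {"name": "play_rows", "arguments": {"targets": "0 -0.15 0 0 0 0 -1; 0 0 1 0 0 0 -1; 0 0 0 0 0 0 -1; 0 0 0.5 0 0 0 -1; 0 0 0 0 0 0 -1; 0 0 0 0 0 0 -1"}}

```text
time: 16.5
position: [0.5174, -0.2859, 0.2127]
tool_rot: [3.14, 0.053, 0.004]
ft_force: [0.3, -0.7, -0.9]
grip_width: 0.447
```

```bash
python3 go.py .5172 -.286 .0435 92
```

```text
t 16.5 grasp [ 0.5178 -0.2861  0.0487] jaw -88.05 toolz [ 0.002 -0.002 -1.   ] j7 -1.2 F [ 0.3 -0.7 -0.9] w 0.447
turn [ 0.002 -0.002 -0.001] shift after turn (cm) [-0.02  0.01  0.52] | before turn [-0.03  0.01  0.52]
```

>>> {"name": "play_rows", "arguments": {"targets": "0 0 0.5 0 0 0 -1; 0 0 0 0 0 0 -1; 0 0 0 0 0 0 0; 0 0 0 0 0 0 0.5; 0 0 0 0 0 0 0.5; 0 0 0 0 0 0 0.5; 0 0 -2 0 0 0 0.5; 0 0 -3 0 0 0 0.5; 0 0 -3 0 0 0 0.5; 0 0 -2 0 0 0 0.5; 0 0 0 0 0 0 0.5"}}

```text
time: 17.88
position: [0.5181, -0.2858, 0.317]
tool_rot: [3.136, 0.054, 0.013]
ft_force: [0.9, -0.3, -0.8]
grip_width: 0.753
```

```bash
python3 go.py .681 -.068 .12 -6.1; python3 - <<'E'
from bench import ctrl
from h import *
for n in ["side"]:
    d=ctrl.get_image(n); cv2.imwrite(f"pics/{n}9.png",cv2.resize(d["pixels"][120:270,240:440],None,fx=4,fy=4))
print(ctrl.get_state()["joint_positions"])
d=load("top0.npz"); P=cloud(d)
Q=P[165:215,335:400].reshape(-1,3); Q=Q[(Q[:,2]>.032)&(Q[:,2]<.045)][:,:2].astype(np.float32)
print(cv2.boxPoints(cv2.minAreaRect(Q)))
E
```

```text
t 17.88 grasp [ 0.5194 -0.2866  0.153 ] jaw -88.03 toolz [ 0.008 -0.005 -1.   ] j7 -1.17 F [ 0.9 -0.3 -0.8] w 0.753
turn [ 0.01  -0.003 -1.43 ] shift after turn (cm) [23.38 13.89  3.3 ] | before turn [ 17.   -21.22   3.33]
[ 0.79407446  0.27849854 -0.39233514  1.70620392  0.11541593  1.17168125
 -1.16514446]
[[ 0.64434457 -0.11342943]
 [ 0.7077216  -0.12059326]
 [ 0.7189411  -0.02133651]
 [ 0.65556407 -0.01417267]]
```

View pics/side9.png

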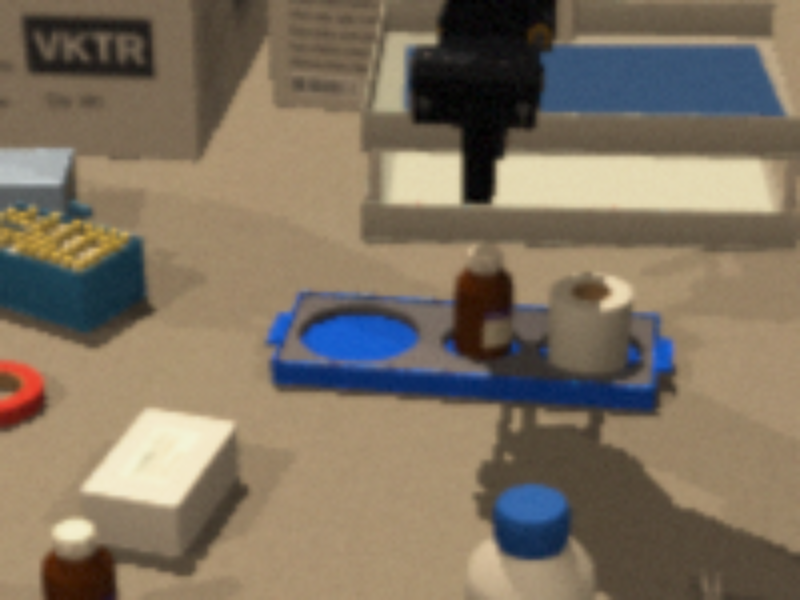

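Both items are seated in the blue tray. Turning +1.71 for the box, since a −1.43 turn would pass the j7 limit.

>>> {"name": "play_rows", "arguments": {"targets": "0 0 0 0 0 0.17 1; 0 0 0 0 0 0.171 1; 0 0 0 0 0 0.171 1; 0 0 0 0 0 0.171 1; 0 0 0 0 0 0.171 1; 0 0 0 0 0 0.171 1; 0 0 0 0 0 0.171 1; 0 0 0 0 0 0.171 1; 0 0 0 0 0 0.171 1; 0 0 0 0 0 0.171 1; 0 0 0 0 0 0 1; 0 0 0 0 0 0 1"}}

```text
time: 19.42
position: [0.5138, -0.2833, 0.2952]
tool_rot: [2.174, -2.255, -0.048]
ft_force: [-0.3, -0.6, -0.6]
grip_width: 1.005
```

```bash
python3 go.py .681 -.068 .12 -6.4; python3 -c "
from bench import ctrl
print(ctrl.get_state()['joint_positions'])"
```

```text
t 19.43 grasp [ 0.5092 -0.2807  0.1313] jaw 177.93 toolz [-0.028  0.016 -0.999] j7 -2.69 F [-0.3 -0.6 -0.6] w 1.005
turn [0.029 0.014 0.075] shift after turn (cm) [-23.26 -14.21   1.12] | before turn [-22.11 -15.96   0.99]
[ 0.35534474  0.2755332   0.12151058  1.73705177 -0.03730367  1.16341029
 -2.68977647]
```

That was the wrong direction: j7 falls with a positive turn and stopped at its limit. Turning back the other way.

>>> {"name": "play_rows", "arguments": {"targets": "0 0 0 0 0 -0.18 1; 0 0 0 0 0 -0.18 1; 0 0 0 0 0 -0.18 1; 0 0 0 0 0 -0.18 1; 0 0 0 0 0 -0.18 1; 0 0 0 0 0 -0.18 1; 0 0 0 0 0 -0.18 1; 0 0 0 0 0 -0.18 1; 0 0 0 0 0 -0.18 1; 0 0 0 0 0 -0.18 1; 0 0 0 0 0 -0.18 1; 0 0 0 0 0 -0.18 1; 0 0 0 0 0 -0.18 1; 0 0 0 0 0 -0.18 1; 0 0 0 0 0 -0.18 1; 0 0 0 0 0 -0.18 1; 0 0 0 0 0 -0.16 1; 0 0 0 0 0 0 1; 0 0 0 0 0 0 1"}}

```text
time: 21.8
position: [0.51, -0.2865, 0.3003]
tool_rot: [-2.235, -2.166, -0.03]
ft_force: [0.7, -0.3, -0.2]
grip_width: 1.001
```

```bash
python3 go.py .681 -.068 .12 -6.4; python3 -c "
from bench import ctrl
print(ctrl.get_state()['joint_positions'])"
```

```text
t 21.8 grasp [ 0.509  -0.281   0.1364] jaw -1.78 toolz [-0.006  0.034 -0.999] j7 0.39 F [ 0.7 -0.3 -0.2] w 1.001
turn [-0.009 -0.033  0.08 ] shift after turn (cm) [23.62 14.55  1.63] | before turn [22.31 16.42  2.26]
[ 0.70654552  0.27891678 -0.27033935  1.72825721  0.04987877  1.16472794
  0.3940307 ]
```

>>> {"name": "play_rows", "arguments": {"targets": "0 0 0 -0.009 -0.033 0.08 1; 4 2.4 0 0 0 0 1; 4 2.4 0 0 0 0 1; 4 2.4 0 0 0 0 1; 4 2.4 0 0 0 0 1; 4 2.4 0 0 0 0 1; 3 2 0 0 0 0 1; 0 0 0 0 0 0 1; 0 0 0 0 0 0 1; 0 0 0 0 0 0 1"}}

```text
time: 23.05
position: [0.6809, -0.0731, 0.3009]
tool_rot: [2.369, 2.06, 0.004]
ft_force: [0.7, -1.1, 0.7]
grip_width: 1.001
```

```bash
python3 go.py .681 -.068 .12 -6.4; python3 - <<'E'
from bench import ctrl
from h import *
for n in ["wrist"]:
    d=ctrl.get_image(n); cv2.imwrite(f"pics/{n}10.png",d["pixels"])
E
```

```text
t 23.05 grasp [ 0.6814 -0.0731  0.137 ] jaw -8.0 toolz [ 0.003 -0.    -1.   ] j7 -0.18 F [ 0.7 -1.1  0.7] w 1.001
turn [ 0.003 -0.    -0.028] shift after turn (cm) [ 0.51 -0.05  1.69] | before turn [ 0.51 -0.06  1.69]
```

View pics/wrist10.png

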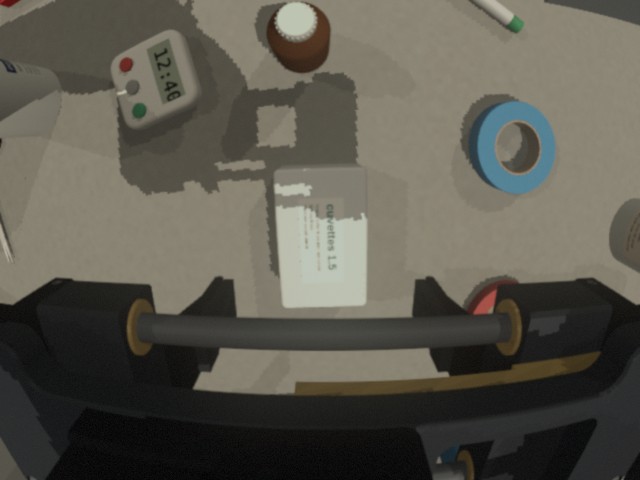

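>>> {"name": "play_rows", "arguments": {"targets": "0.5 0 0 0.003 0 -0.028 1; 0 0 1.5 0 0 0 1; 0 0 1.5 0 0 0 1; 0 0 1.5 0 0 0 1; 0 0 1.5 0 0 0 1; 0 0 0 0 0 0 1; 0 0 0 0 0 0 1"}}

```text
time: 23.98
position: [0.6801, -0.0707, 0.235]
tool_rot: [-2.343, -2.09, 0.005]
ft_force: [0.5, -0.8, 0.7]
grip_width: 1.0
```

```bash
python3 go.py .681 -.068 .034 -6.4
```

```text
t 23.98 grasp [ 0.6796 -0.0709  0.071 ] jaw -6.52 toolz [-0.003 -0.001 -1.   ] j7 -0.18 F [ 0.5 -0.8  0.7] w 1.0
turn [-0.003  0.001 -0.002] shift after turn (cm) [0.28 0.06 3.7 ] | before turn [0.28 0.07 3.7 ]
```

>>> {"name": "play_rows", "arguments": {"targets": "0.3 0.1 0 0 0 0 1; 0 0 1.3 0 0 0 1; 0 0 1.2 0 0 0 1; 0 0 1.2 0 0 0 1; 0 0 0 0 0 0 1; 0 0 0 0 0 0 1"}}

```text
time: 24.72
position: [0.6818, -0.0676, 0.1961]
tool_rot: [-2.343, -2.091, 0.003]
ft_force: [-0.2, -0.0, 1.3]
grip_width: 1.0
```

```bash
python3 go.py .681 -.068 .034 -6.4
```

```text
t 24.73 grasp [ 0.6814 -0.0677  0.0321] jaw -6.51 toolz [-0.002 -0.001 -1.   ] j7 -0.19 F [-0.2 -0.   1.3] w 1.0
turn [-0.002  0.001 -0.002] shift after turn (cm) [-0.05 -0.07 -0.19] | before turn [-0.05 -0.07 -0.19]
```

>>> {"name": "play_rows", "arguments": {"targets": "0 0 -0.2 0 0 0 1; 0 0 0 0 0 0 -1; 0 0 0 0 0 0 -1; 0 0 0 0 0 0 -1; 0 0 0 0 0 0 -1; 0 0 0 0 0 0 -1; 0 0 -2 0 0 0 -1; 0 0 -3 0 0 0 -1; 0 0 -3 0 0 0 -1; 0 0 -2 0 0 0 -1; 0 0 0 0 0 0 -1", "newtons": 30}}

```text
time: 26.1
position: [0.6825, -0.0674, 0.307]
tool_rot: [2.342, 2.09, 0.002]
ft_force: [0.5, -0.4, -0.2]
grip_width: 0.712
```

```bash
python3 go.py .4685 .262 .15 90.5
```

```text
t 26.1 grasp [ 0.6829 -0.0676  0.143 ] jaw -6.51 toolz [ 0.003 -0.001 -1.   ] j7 -0.17 F [ 0.5 -0.4 -0.2] w 0.712
turn [ 3.000e-03 -1.000e-03  1.449e+00] shift after turn (cm) [-21.11 -33.12  -0.7 ] | before turn [ 30.3  -24.99  -0.8 ]
```

>>> {"name": "play_rows", "arguments": {"targets": "0 0 -0.3 0 0 -0.1 -1; 0 0 0 0 0 -0.17 -1; 0 0 0 0 0 -0.17 -1; 0 0 0 0 0 -0.17 -1; 0 0 0 0 0 -0.17 -1; 0 0 0 0 0 -0.17 -1; 0 0 0 0 0 -0.17 -1; 0 0 0 0 0 -0.17 -1; 0 0 0 0 0 -0.17 -1; 0 0 0 0 0 -0.17 -1; 0 0 0 0 0 -0.06 -1; 0 0 0 0 0 0 -1; 0 0 0 0 0 0 -1"}}

```text
time: 27.72
position: [0.6774, -0.0678, 0.2934]
tool_rot: [0.097, -3.117, -0.004]
ft_force: [0.6, 1.5, -0.8]
grip_width: 0.707
```

```bash
python3 go.py .4685 .262 .15 90.5
```

```text
t 27.73 grasp [ 0.6737 -0.0675  0.1295] jaw 93.55 toolz [-0.023  0.002 -1.   ] j7 1.47 F [ 0.6  1.5 -0.8] w 0.707
turn [ 0.003 -0.023  0.053] shift after turn (cm) [20.61 33.16 -2.06] | before turn [18.85 34.22 -1.52]
```

>>> {"name": "play_rows", "arguments": {"targets": "0 0 -2 0.003 -0.023 0.053 -1; 1 4 0 0 0 0 -1; 1 4.2 0 0 0 0 -1; 1 4.2 0 0 0 0 -1; 1 4.2 0 0 0 0 -1; 1 4.2 0 0 0 0 -1; 2 4.2 0 0 0 0 -1; 3 4.2 0 0 0 0 -1; 3 4 0 0 0 0 -1; 3 0 0 0 0 0 -1; 3 0 0 0 0 0 -1; 1.6 0 0 0 0 0 -1; 0 0 0 0 0 0 -1; 0 0 0 0 0 0 -1"}}

```text
time: 29.48
position: [0.4657, 0.2742, 0.3114]
tool_rot: [0.011, 3.139, -0.001]
ft_force: [0.3, -0.4, -0.8]
grip_width: 0.708
```

```bash
python3 go.py .4685 .262 .08 90.5
```

```text
t 29.48 grasp [0.4661 0.2741 0.1474] jaw 89.58 toolz [ 0.003 -0.001 -1.   ] j7 0.82 F [ 0.3 -0.4 -0.8] w 0.708
turn [-0.001  0.003 -0.016] shift after turn (cm) [-0.27 -1.22  6.74] | before turn [-0.27 -1.21  6.74]
```

>>> {"name": "play_rows", "arguments": {"targets": "-0.3 -1.2 0 0 0.003 -0.016 -1; 0 0 1.5 0 0 0 -1; 0 0 1.5 0 0 0 -1; 0 0 1.5 0 0 0 -1; 0 0 1.5 0 0 0 -1; 0 0 0 0 0 0 -1; 0 0 0 0 0 0 -1; 0 0 0 0 0 0 -1"}}

```text
time: 30.48
position: [0.471, 0.262, 0.2459]
tool_rot: [0.009, -3.139, -0.003]
ft_force: [-0.5, 0.0, 0.2]
grip_width: 0.708
```

```bash
python3 go.py .4685 .262 .042 90.5; python3 - <<'E'
from bench import ctrl
from h import *
for n in ["wrist","side"]:
    d=ctrl.get_image(n); cv2.imwrite(f"pics/{n}11.png",d["pixels"] if n=="wrist" else cv2.resize(d["pixels"][240:440,200:440],None,fx=3,fy=3))
    if n=="wrist": np.savez("wrist11.npz",**d)
E
```

```text
t 30.48 grasp [0.4707 0.2623 0.0819] jaw 90.33 toolz [-0.002  0.002 -1.   ] j7 0.81 F [-0.5  0.   0.2] w 0.708
turn [ 0.002 -0.002 -0.003] shift after turn (cm) [ 0.25 -0.    3.99] | before turn [ 0.24 -0.01  3.99]
```

View pics/wrist11.png

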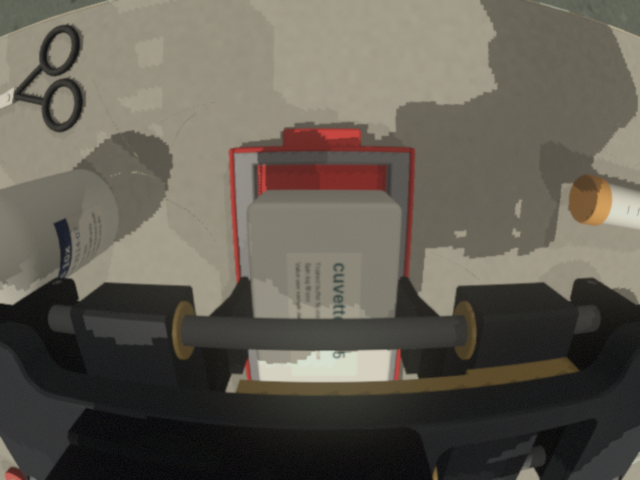

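View pics/side11.png

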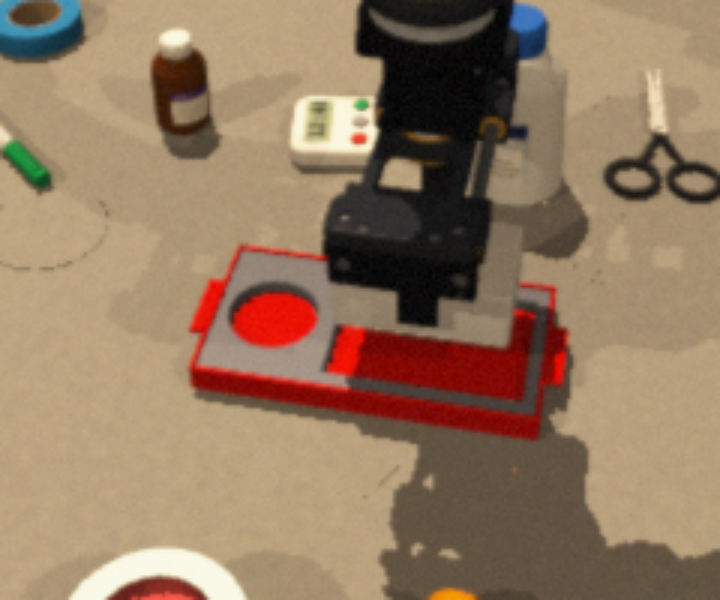

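```bash
python3 - <<'E'
from h import *
d=load("wrist11.npz")
print("box far top edge",fray(d,[(270,196),(370,196)],.085)); print("pocket edge",fray(d,[(270,163),(370,163)],.016)); print("tray edge",fray(d,[(240,149),(405,149)],.018))
E
```

```text
box far top edge [[0.4187662  0.23931682 0.085     ]
 [0.41860983 0.27783527 0.085     ]]
pocket edge [[0.41055235 0.22969867 0.016     ]
 [0.41034747 0.28623295 0.016     ]]
tray edge [[0.40208878 0.21290083 0.018     ]
 [0.4016666  0.30579389 0.018     ]]
```

>>> {"name": "play_rows", "arguments": {"targets": "0 0 1 0.002 -0.002 0 -1; 0 0 1 0 0 0 -1; 0 0 0 0 0 0 -1; 0 0 1 0 0 0 -1; 0 0 0 0 0 0 -1; 0 0 0 0 0 0 -1"}}

```text
time: 31.32
position: [0.4712, 0.2619, 0.214]
tool_rot: [-0.008, 3.141, -0.0]
ft_force: [0.2, -0.1, 0.3]
grip_width: 0.71
```

```bash
python3 go.py .470 .262 .042 90.5
```

```text
t 31.32 grasp [0.4714 0.2619 0.05  ] jaw 90.3 toolz [ 0.001 -0.    -1.   ] j7 0.77 F [ 0.2 -0.1  0.3] w 0.71
turn [-0.     0.001 -0.004] shift after turn (cm) [0.12 0.01 0.8 ] | before turn [0.13 0.01 0.8 ]
```

>>> {"name": "play_rows", "arguments": {"targets": "0.1 0 0.4 0 0 0 -1; 0 0 0 0 0 0 -1; 0 0 0.4 0 0 0 -1; 0 0 0 0 0 0 -1; 0 0 0 0 0 0 -1"}}

```text
time: 31.95
position: [0.4709, 0.2625, 0.2077]
tool_rot: [-0.008, 3.138, -0.0]
ft_force: [-0.2, 0.1, -0.4]
grip_width: 0.708
```

```bash
python3 go.py .470 .262 .042 90.5
```

```text
t 31.95 grasp [0.4714 0.2625 0.0437] jaw 90.29 toolz [ 0.003 -0.    -1.   ] j7 0.76 F [-0.2  0.1 -0.4] w 0.708
turn [-0.     0.003 -0.004] shift after turn (cm) [ 0.09 -0.05  0.17] | before turn [ 0.09 -0.05  0.17]
```

>>> {"name": "play_rows", "arguments": {"targets": "0 0 0.15 0 0 0 -1; 0 0 0 0 0 0 -1; 0 0 0 0 0 0 0.6; 0 0 0 0 0 0 0.8; 0 0 0 0 0 0 0.8; 0 0 -1 0 0 0 0.8; 0 0 -3 0 0 0 0.8; 0 0 -3 0 0 0 0.8; 0 0 -3 0 0 0 0.8; 0 0 0 0 0 0 0.8; 0 0 0 0 0 0 0.8"}}

```text
time: 33.33
position: [0.4703, 0.2629, 0.3116]
tool_rot: [-0.009, 3.139, -0.002]
ft_force: [0.0, -0.1, -0.3]
grip_width: 0.898
```

```bash
python3 go.py .686 .0705 .125 90; python3 - <<'E'
from bench import ctrl
from h import *
for n in ["wrist","side"]:
    d=ctrl.get_image(n); cv2.imwrite(f"pics/{n}12.png",d["pixels"] if n=="wrist" else cv2.resize(d["pixels"][240:440,200:440],None,fx=3,fy=3))
E
```

```text
t 33.33 grasp [0.4708 0.2627 0.1476] jaw 90.33 toolz [ 0.003 -0.001 -1.   ] j7 0.86 F [ 0.  -0.1 -0.3] w 0.898
turn [-0.001  0.003  0.006] shift after turn (cm) [-21.57 -19.24   2.26] | before turn [-21.46 -19.36   2.35]
```

View pics/side12.png

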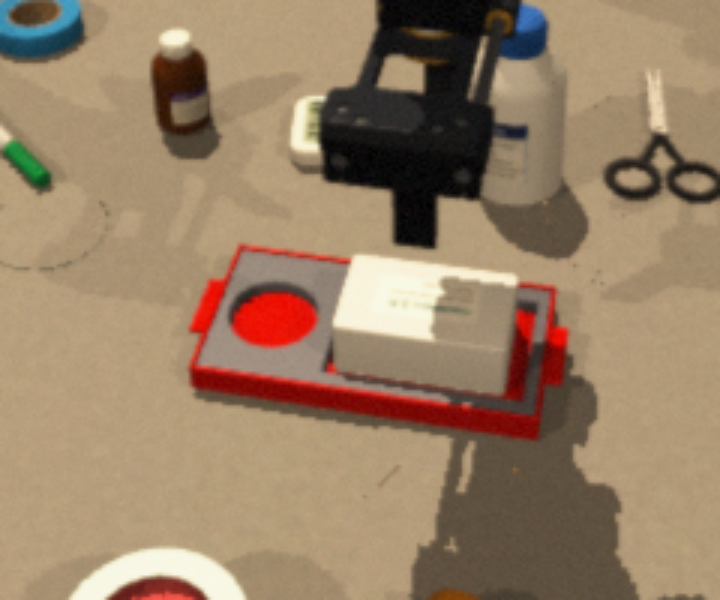

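>>> {"name": "play_rows", "arguments": {"targets": "-3.6 -3.2 0 0 0 0 0.6; -3.6 -3.2 0 0 0 0 0.6; -3.6 -3.2 0 0 0 0 0.6; -3.6 -3.2 0 0 0 0 0.6; -3.6 -3.2 0 0 0 0 0.6; -3.4 -3.2 0 0 0 0 0.6; 0 0 0 0 0 0 0.6; 0 0 0 0 0 0 0.6; 0 0 0 0 0 0 0.6"}}

```text
time: 34.55
position: [0.6889, 0.069, 0.2997]
tool_rot: [0.02, -3.127, 0.002]
ft_force: [0.9, 0.7, -0.7]
grip_width: 0.803
```

```bash
python3 go.py .686 .0705 .125 90; python3 - <<'E'
from bench import ctrl
from h import *
d=ctrl.get_image("top"); cv2.imwrite("pics/top13.png",d["pixels"]); P=cloud(d)
Q=P[230:305,175:235].reshape(-1,3); Q=Q[(Q[:,2]>.038)&(Q[:,2]<.06)]; r=cv2.minAreaRect(Q[:,:2].astype(np.float32)); print("box",r,np.median(Q[:,2]))
Q=P[285:335,435:485].reshape(-1,3); Q=Q[(Q[:,2]>.052)&(Q[:,2]<.08)]; r=cv2.minAreaRect(Q[:,:2].astype(np.float32)); print("roll",r,np.median(Q[:,2]))
Q=P[250:290,440:480].reshape(-1,3); Q=Q[(Q[:,2]>.075)&(Q[:,2]<.1)]; r=cv2.minAreaRect(Q[:,:2].astype(np.float32)); print("amb",r,np.median(Q[:,2]))
d=ctrl.get_image("wrist"); cv2.imwrite("pics/wrist13.png",d["pixels"]); 
E
```

```text
t 34.55 grasp [0.6866 0.0687 0.1357] jaw 90.72 toolz [-0.014 -0.002 -1.   ] j7 1.22 F [ 0.9  0.7 -0.7] w 0.803
turn [-0.001 -0.014  0.013] shift after turn (cm) [0.29 0.15 1.07] | before turn [0.27 0.16 1.07]
box ((0.47230276465415955, 0.26247426867485046), (0.10020837932825089, 0.06311927735805511), 0.2600838840007782) 0.04635126469553286
roll ((0.4454280734062195, -0.2869262993335724), (0.05236328765749931, 0.05612589046359062), 6.039644718170166) 0.05829260787907305
amb ((0.5171441435813904, -0.28480157256126404), (0.021895676851272583, 0.021663745865225792), 48.747093200683594) 0.08247205960202995
```

View pics/wrist13.png

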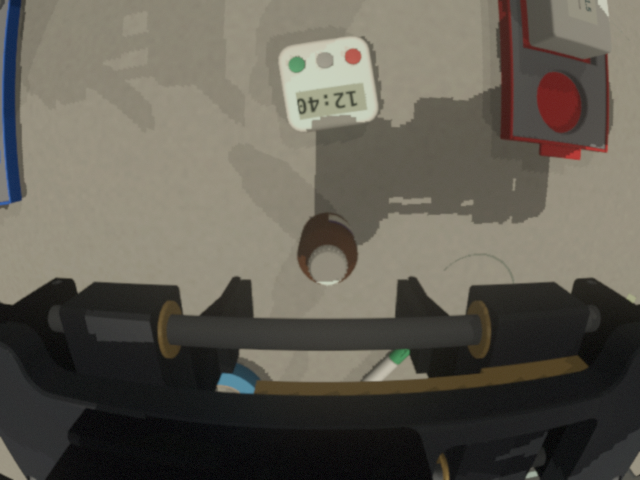

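View pics/top13.png

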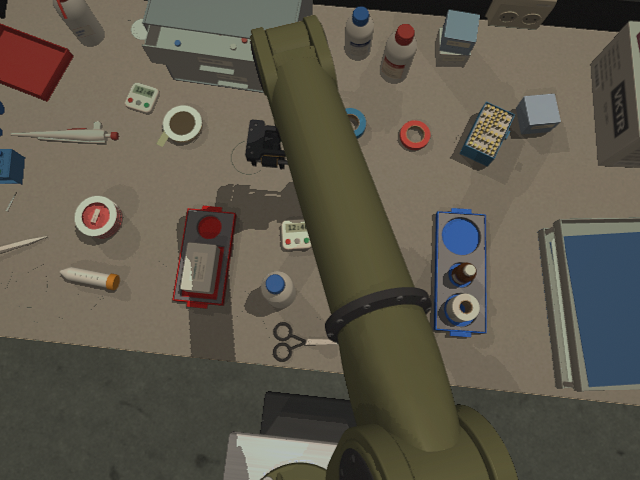

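The top view shows all three placed items within about 4 mm of their pocket centres, at the right heights. Continuing with amber A, which the wrist view shows at (327,262).

>>> {"name": "play_rows", "arguments": {"targets": "0.3 0.15 0 0 -0.014 0.013 0.6; 0 0 0 0 0 0 0.6; 0 0 1.5 0 0 0 0.6; 0 0 1.5 0 0 0 0.6; 0 0 1.5 0 0 0 0.6; 0 0 1.5 0 0 0 0.6; 0 0 0 0 0 0 0.6; 0 0 0 0 0 0 0.6"}}

```text
time: 35.65
position: [0.6844, 0.0725, 0.235]
tool_rot: [0.003, -3.141, 0.002]
ft_force: [0.7, -0.7, 0.5]
grip_width: 0.8
```

```bash
python3 go.py .686 .0705 .036 92
```

```text
t 35.65 grasp [0.6843 0.0722 0.071 ] jaw 90.12 toolz [-0.    -0.001 -1.   ] j7 1.17 F [ 0.7 -0.7  0.5] w 0.8
turn [-0.001 -0.001 -0.033] shift after turn (cm) [-0.16 -0.2   3.5 ] | before turn [-0.17 -0.19  3.5 ]
```

>>> {"name": "play_rows", "arguments": {"targets": "-0.2 -0.1 1 0 0 0 0.6; 0 0 1.2 0 0 0 0.6; 0 0 1.2 0 0 0 0.6; 0 0 0 0 0 0 0.6; 0 0 0 0 0 0 0.6"}}

```text
time: 36.28
position: [0.6869, 0.0714, 0.1992]
tool_rot: [-0.003, 3.141, -0.002]
ft_force: [-0.1, 0.2, 0.7]
grip_width: 0.798
```

```bash
python3 go.py .686 .0705 .036 92
```

```text
t 36.27 grasp [0.687  0.0711 0.0352] jaw 90.11 toolz [ 0.001 -0.001 -1.   ] j7 1.16 F [-0.1  0.2  0.7] w 0.798
turn [-0.001  0.001 -0.033] shift after turn (cm) [ 0.09 -0.08 -0.08] | before turn [ 0.09 -0.09 -0.08]
```

>>> {"name": "play_rows", "arguments": {"targets": "0 0 0 0 0 0 -1; 0 0 0 0 0 0 -1; 0 0 0 0 0 0 -1; 0 0 0 0 0 0 -1; 0 0 0 0 0 0 -1; 0 0 0 0 0 0 -1; 0 0 -2 0 0 0 -1; 0 0 -3 0 0 0 -1; 0 0 -3 0 0 0 -1; 0 0 -2 0 0 0 -1; 0 0 0 0 0 0 -1; 0 0 0 0 0 0 -1", "newtons": 20}}

```text
time: 37.78
position: [0.6867, 0.0718, 0.3069]
tool_rot: [-0.004, 3.138, -0.002]
ft_force: [-0.0, -0.3, -0.9]
grip_width: 0.448
```

```bash
python3 go.py .566 .262 .14 90.5
```

```text
t 37.77 grasp [0.6872 0.0716 0.1429] jaw 90.14 toolz [ 0.003 -0.001 -1.   ] j7 1.2 F [-0.  -0.3 -0.9] w 0.448
turn [-0.001  0.003 -0.006] shift after turn (cm) [11.9  19.12  0.29] | before turn [12.03 19.04  0.22]
```

>>> {"name": "play_rows", "arguments": {"targets": "2 3.2 0 0 0 0 -1; 2 3.2 0 0 0 0 -1; 2 3.2 0 0 0 0 -1; 2 3.2 0 0 0 0 -1; 2 3.2 0 0 0 0 -1; 2 3.1 0 0 0 0 -1; 0 0 0 0 0 0 -1; 0 0 0 0 0 0 -1; 0 0 0 0 0 0 -1"}}

```text
time: 38.9
position: [0.5612, 0.2638, 0.2941]
tool_rot: [-0.002, -3.127, 0.01]
ft_force: [0.7, 0.2, -0.4]
grip_width: 0.445
```

```bash
python3 go.py .566 .262 .14 90.5
```

```text
t 38.9 grasp [0.5588 0.2627 0.1301] jaw 89.94 toolz [-0.014 -0.007 -1.   ] j7 0.86 F [ 0.7  0.2 -0.4] w 0.445
turn [-0.007 -0.014 -0.01 ] shift after turn (cm) [-0.48 -0.18 -0.99] | before turn [-0.47 -0.18 -1.  ]
```

>>> {"name": "play_rows", "arguments": {"targets": "-0.4 -0.1 0 -0.007 -0.014 -0.01 -1; 0 0 0 0 0 0 -1; 0 0 1.5 0 0 0 -1; 0 0 1.5 0 0 0 -1; 0 0 1.5 0 0 0 -1; 0 0 0 0 0 0 -1; 0 0 0 0 0 0 -1; 0 0 0 0 0 0 -1"}}

```text
time: 39.9
position: [0.5667, 0.2599, 0.2442]
tool_rot: [0.009, -3.14, 0.001]
ft_force: [0.3, 0.1, -0.5]
grip_width: 0.446
```

```bash
python3 go.py .566 .262 .043 90.5; python3 - <<'E'
from bench import ctrl
from h import *
for n in ["wrist","side"]:
    d=ctrl.get_image(n); cv2.imwrite(f"pics/{n}14.png",d["pixels"] if n=="wrist" else cv2.resize(d["pixels"][240:440,200:440],None,fx=3,fy=3))
E
```

```text
t 39.9 grasp [0.5665 0.2598 0.0802] jaw 90.31 toolz [-0.001 -0.    -1.   ] j7 0.84 F [ 0.3  0.1 -0.5] w 0.446
turn [-0.    -0.001 -0.003] shift after turn (cm) [0.07 0.21 3.72] | before turn [0.07 0.21 3.72]
```

View pics/wrist14.png

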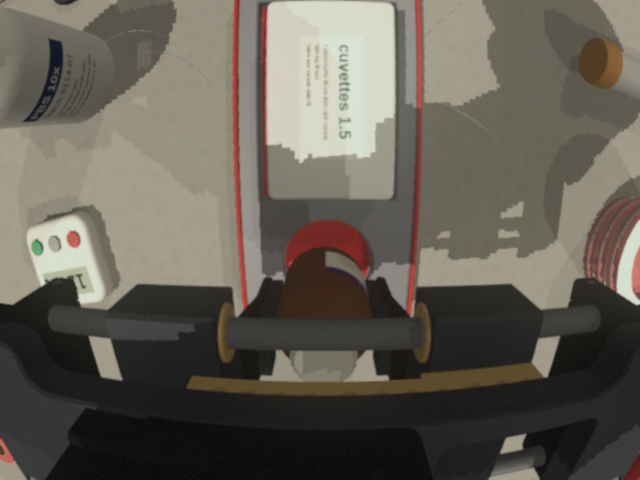

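View pics/side14.png

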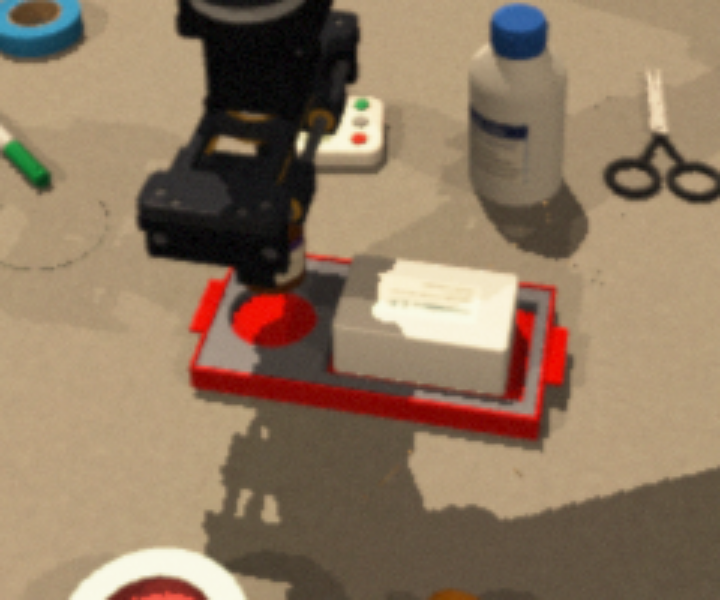

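>>> {"name": "play_rows", "arguments": {"targets": "0 0.2 1 0 0 0 -1; 0 0 1 0 0 0 -1; 0 0 0 0 0 0 -1; 0 0 1 0 0 0 -1; 0 0 0 0 0 0 -1; 0 0 0 0 0 0 -1"}}

```text
time: 40.75
position: [0.5668, 0.2621, 0.2123]
tool_rot: [0.008, -3.141, 0.0]
ft_force: [0.3, -0.3, -1.3]
grip_width: 0.447
```

```bash
python3 go.py .566 .262 .043 90.5
```

```text
t 40.75 grasp [0.5667 0.2621 0.0483] jaw 90.31 toolz [-0.001 -0.    -1.   ] j7 0.82 F [ 0.3 -0.3 -1.3] w 0.447
turn [-0.    -0.001 -0.003] shift after turn (cm) [ 0.08 -0.01  0.53] | before turn [ 0.08 -0.01  0.53]
```

>>> {"name": "play_rows", "arguments": {"targets": "0 0 0.5 0 0 0 -1; 0 0 0 0 0 0 -1; 0 0 0 0 0 0 0; 0 0 0 0 0 0 0.5; 0 0 0 0 0 0 0.5; 0 0 0 0 0 0 0.5; 0 0 -2 0 0 0 0.5; 0 0 -3 0 0 0 0.5; 0 0 -3 0 0 0 0.5; 0 0 -3 0 0 0 0.5; 0 0 -4 0 0 0 0.5; 0 0 0 0 0 0 0.5; 0 0 0 0 0 0 0.5"}}

```text
time: 42.38
position: [0.5665, 0.2634, 0.3713]
tool_rot: [-0.011, 3.134, 0.005]
ft_force: [0.8, -1.0, -0.2]
grip_width: 0.747
```

```bash
python3 go.py .443 .0915 .2 90.5; python3 - <<'E'
from bench import ctrl
from h import *
for n in ["side"]:
    d=ctrl.get_image(n); cv2.imwrite(f"pics/{n}15.png",d["pixels"])
E
```

```text
t 42.38 grasp [0.5678 0.2639 0.2073] jaw 90.39 toolz [ 0.008  0.003 -1.   ] j7 0.9 F [ 0.8 -1.  -0.2] w 0.747
turn [ 0.003  0.008 -0.002] shift after turn (cm) [ 12.5  -17.08   0.73] | before turn [ 12.47 -17.11   0.58]
```

View pics/side15.png

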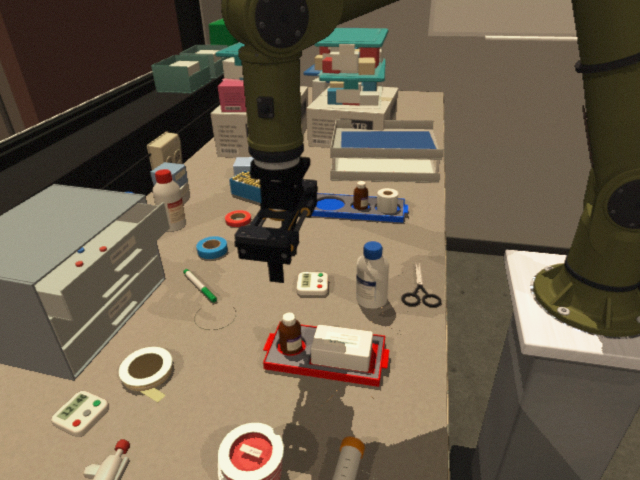

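>>> {"name": "play_rows", "arguments": {"targets": "2.5 -3.4 0 0.003 0.008 0 0.5; 2.5 -3.4 0 0 0 0 0.5; 2.5 -3.4 0 0 0 0 0.5; 2.5 -3.4 0 0 0 0 0.5; 2.4 -3.4 0 0 0 0 0.5; 0 0 0 0 0 0 0.5; 0 0 0 0 0 0 0.5; 0 0 0 0 0 0 0.5"}}

```text
time: 43.42
position: [0.4387, 0.0883, 0.3647]
tool_rot: [0.013, -3.13, -0.004]
ft_force: [0.2, 0.6, 0.7]
grip_width: 0.749
```

```bash
python3 go.py .443 .0915 .125 90.5; python3 - <<'E'
from bench import ctrl
from h import *
d=ctrl.get_image("wrist"); cv2.imwrite("pics/wrist16.png",d["pixels"]); np.savez("wrist16.npz",**d)
E
```

```text
t 43.42 grasp [0.4367 0.0886 0.2007] jaw 90.48 toolz [-0.012  0.002 -1.   ] j7 1.38 F [0.2 0.6 0.7] w 0.749
turn [ 0.002 -0.012 -0.   ] shift after turn (cm) [-0.44  0.32  7.57] | before turn [-0.53  0.3   7.56]
```

View pics/wrist16.png

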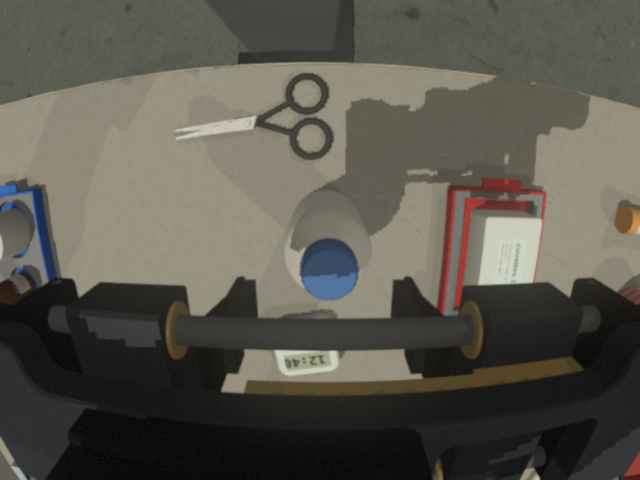

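>>> {"name": "play_rows", "arguments": {"targets": "-0.4 0.3 0 0.002 -0.012 0 0.5; 0 0 0 0 0 0 0.5; 0 0 1.5 0 0 0 0.5; 0 0 1.5 0 0 0 0.5; 0 0 0 0 0 0 0.5; 0 0 0 0 0 0 0.5"}}

```text
time: 44.22
position: [0.4431, 0.0933, 0.3313]
tool_rot: [0.019, -3.14, -0.004]
ft_force: [0.5, 0.4, 0.3]
grip_width: 0.748
```

```bash
python3 go.py .443 .0915 .125 90.5
```

```text
t 44.23 grasp [0.4429 0.0937 0.1673] jaw 90.7 toolz [-0.002  0.002 -1.   ] j7 1.35 F [0.5 0.4 0.3] w 0.748
turn [ 0.002 -0.002  0.004] shift after turn (cm) [ 0.02 -0.18  4.23] | before turn [ 0.01 -0.19  4.23]
```

>>> {"name": "play_rows", "arguments": {"targets": "0 -0.2 1.2 0 0 0 0.5; 0 0 1.2 0 0 0 0.5; 0 0 1.2 0 0 0 0.5; 0 0 0 0 0 0 0.5; 0 0 0 0 0 0 0.5; 0 0 0.5 0 0 0 0.5; 0 0 0 0 0 0 0.5"}}

```text
time: 45.1
position: [0.4433, 0.0911, 0.2879]
tool_rot: [0.019, -3.141, -0.004]
ft_force: [-0.3, -0.3, 0.1]
grip_width: 0.75
```

```bash
python3 go.py .443 .0915 .125 90.5
```

```text
t 45.1 grasp [0.4432 0.0915 0.1239] jaw 90.68 toolz [-0.001  0.002 -1.   ] j7 1.31 F [-0.3 -0.3  0.1] w 0.75
turn [ 0.002 -0.001  0.003] shift after turn (cm) [ 0.03  0.04 -0.11] | before turn [ 0.03  0.04 -0.11]
```

>>> {"name": "play_rows", "arguments": {"targets": "0 0 0 0 0 0 -1; 0 0 0 0 0 0 -1; 0 0 0 0 0 0 -1; 0 0 0 0 0 0 -1; 0 0 0 0 0 0 -1; 0 0 0 0 0 0 -1; 0 0 0 0 0 0 -1; 0 0 -1 0 0 0 -1; 0 0 -2 0 0 0 -1; 0 0 -2.5 0 0 0 -1; 0 0 -2.5 0 0 0 -1; 0 0 -2.5 0 0 0 -1; 0 0 -2 0 0 0 -1; 0 0 0 0 0 0 -1; 0 0 0 0 0 0 -1", "newtons": 45}}

```text
time: 46.98
position: [0.4421, 0.0928, 0.4172]
tool_rot: [0.024, -3.139, -0.009]
ft_force: [-0.5, -0.5, -2.1]
grip_width: 0.412
```

```bash
python3 go.py .6015 -.284 .27 92; python3 - <<'E'
from bench import ctrl
from h import *
for n in ["side"]:
    d=ctrl.get_image(n); cv2.imwrite(f"pics/{n}17.png",d["pixels"])
E
```

```text
t 46.98 grasp [0.4416 0.0938 0.2532] jaw 90.86 toolz [-0.003  0.006 -1.   ] j7 1.41 F [-0.5 -0.5 -2.1] w 0.412
turn [ 0.006 -0.003 -0.02 ] shift after turn (cm) [-14.62 -38.21  -1.68] | before turn [-15.37 -37.91  -1.94]
```

View pics/side17.png

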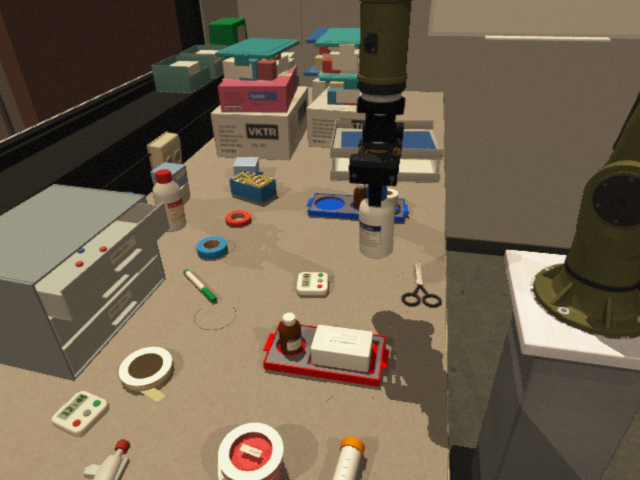

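>>> {"name": "play_rows", "arguments": {"targets": "-0.5 -1 -0.3 0.006 -0.003 -0.02 -1; -0.8 -2 -0.3 0 0 0 -1; -1.1 -2.8 -0.3 0 0 0 -1; -1.2 -3.2 -0.3 0 0 0 -1; -1.2 -3.2 -0.3 0 0 0 -1; -1.2 -3.2 -0.2 0 0 0 -1; -1.2 -3.2 0 0 0 0 -1; -1.2 -3.2 0 0 0 0 -1; -1.2 -3.2 0 0 0 0 -1; -1.2 -3.2 0 0 0 0 -1; -1.2 -3.2 0 0 0 0 -1; -1.2 -3 0 0 0 0 -1; -0.8 -2 0 0 0 0 -1; -0.4 -1 0 0 0 0 -1; 0 0 0 0 0 0 -1; 0 0 0 0 0 0 -1; 0 0 0 0 0 0 -1"}}

```text
time: 49.15
position: [0.6003, -0.317, 0.4219]
tool_rot: [0.024, -3.123, 0.005]
ft_force: [-0.5, 0.8, -2.6]
grip_width: 0.411
```

```bash
python3 go.py .6015 -.284 .2 92; python3 - <<'E'
from bench import ctrl
from h import *
for n in ["wrist","side"]:
    d=ctrl.get_image(n); cv2.imwrite(f"pics/{n}18.png",d["pixels"] if n=="wrist" else cv2.resize(d["pixels"][90:240,240:440],None,fx=4,fy=4))
E
```

```text
t 49.15 grasp [ 0.5973 -0.3176  0.258 ] jaw 90.87 toolz [-0.018 -0.003 -1.   ] j7 1.91 F [-0.5  0.8 -2.6] w 0.411
turn [-0.003 -0.018 -0.02 ] shift after turn (cm) [-0.23  3.29  5.79] | before turn [-0.28  3.31  5.78]
```

View pics/wrist18.png

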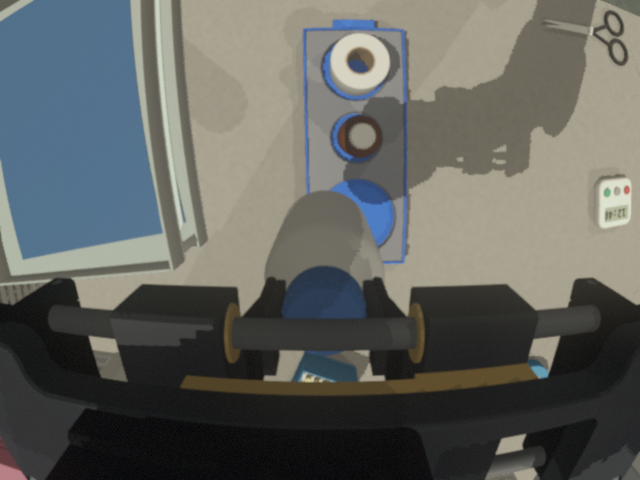

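View pics/side18.png

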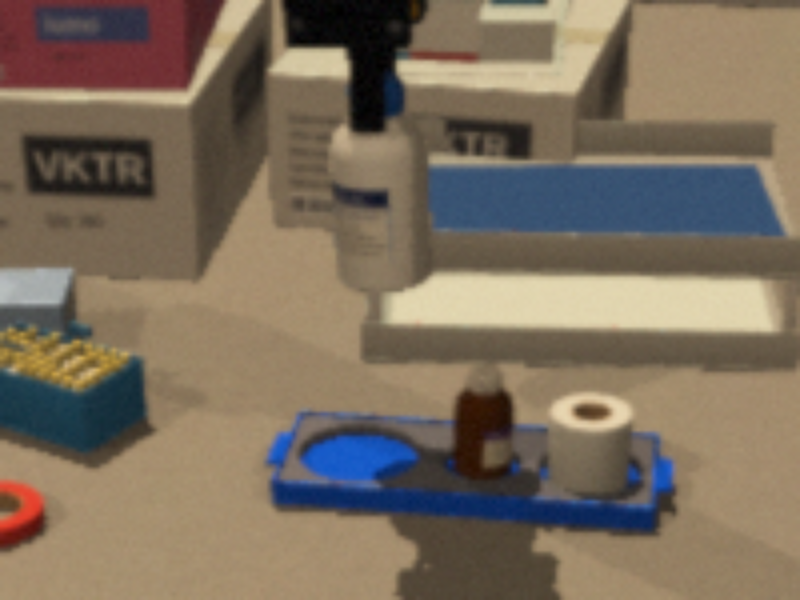

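>>> {"name": "play_rows", "arguments": {"targets": "-0.1 0.8 0 -0.003 -0.018 -0.02 -1; 0 1.2 0 0 0 0 -1; 0 1 0 0 0 0 -1; 0 0 0 0 0 0 -1; 0 0 1.5 0 0 0 -1; 0 0 1.5 0 0 0 -1; 0 0 1.5 0 0 0 -1; 0 0 1 0 0 0 -1; 0 0 0 0 0 0 -1; 0 0 0 0 0 0 -1; 0 0 0 0 0 0 -1"}}

```text
time: 50.62
position: [0.6003, -0.2837, 0.3626]
tool_rot: [-0.06, 3.141, 0.001]
ft_force: [0.3, -1.0, -1.3]
grip_width: 0.416
```

```bash
python3 go.py .6015 -.284 .132 92; python3 - <<'E'
from bench import ctrl
from h import *
for n in ["wrist","side"]:
    d=ctrl.get_image(n); cv2.imwrite(f"pics/{n}19.png",d["pixels"] if n=="wrist" else cv2.resize(d["pixels"][90:240,240:440],None,fx=4,fy=4))
E
```

```text
t 50.62 grasp [ 0.6003 -0.2836  0.1986] jaw 92.18 toolz [ 0.     0.001 -1.   ] j7 1.89 F [ 0.3 -1.  -1.3] w 0.416
turn [0.001 0.    0.003] shift after turn (cm) [-0.12 -0.03  6.66] | before turn [-0.12 -0.04  6.66]
```

View pics/wrist19.png

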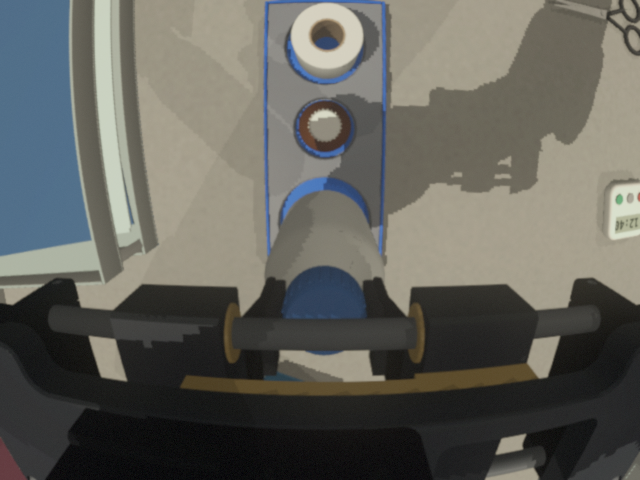

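View pics/side19.png

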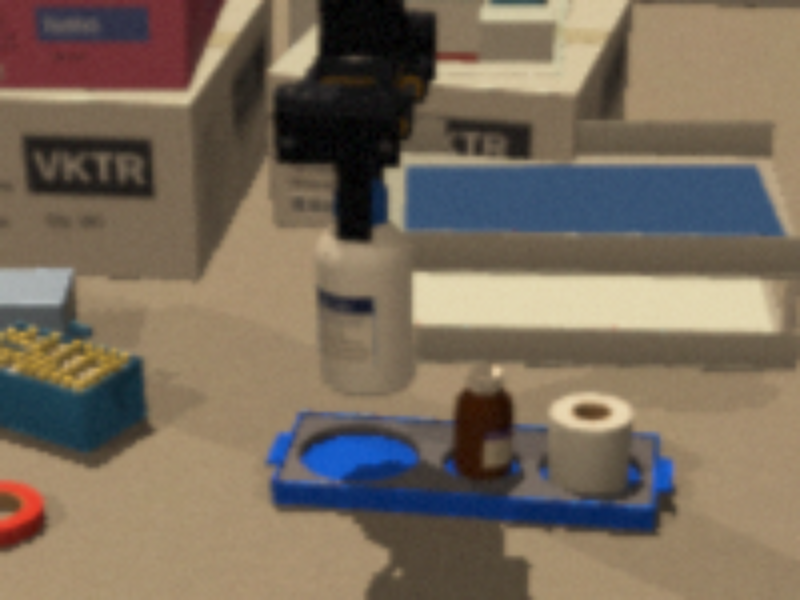

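>>> {"name": "play_rows", "arguments": {"targets": "-0.1 0 1.3 0 0 0 -1; 0 0 1.3 0 0 0 -1; 0 0 1.3 0 0 0 -1; 0 0 1.3 0 0 0 -1; 0 0 0 0 0 0 -1; 0 0 0 0 0 0 -1; 0 0 0 0 0 0 -1"}}

```text
time: 51.6
position: [0.6013, -0.2835, 0.3065]
tool_rot: [0.06, -3.141, -0.001]
ft_force: [0.2, -0.4, -1.7]
grip_width: 0.411
```

```bash
python3 go.py .6015 -.284 .132 92; python3 - <<'E'
from bench import ctrl
from h import *
for n in ["side"]:
    d=ctrl.get_image(n); cv2.imwrite(f"pics/{n}20.png",d["pixels"] if n=="wrist" else cv2.resize(d["pixels"][90:240,240:440],None,fx=4,fy=4))
E
```

```text
t 51.6 grasp [ 0.6012 -0.2834  0.1425] jaw 92.19 toolz [-0.     0.001 -1.   ] j7 1.87 F [ 0.2 -0.4 -1.7] w 0.411
turn [ 0.001 -0.     0.003] shift after turn (cm) [-0.02 -0.05  1.05] | before turn [-0.02 -0.05  1.05]
```

View pics/side20.png

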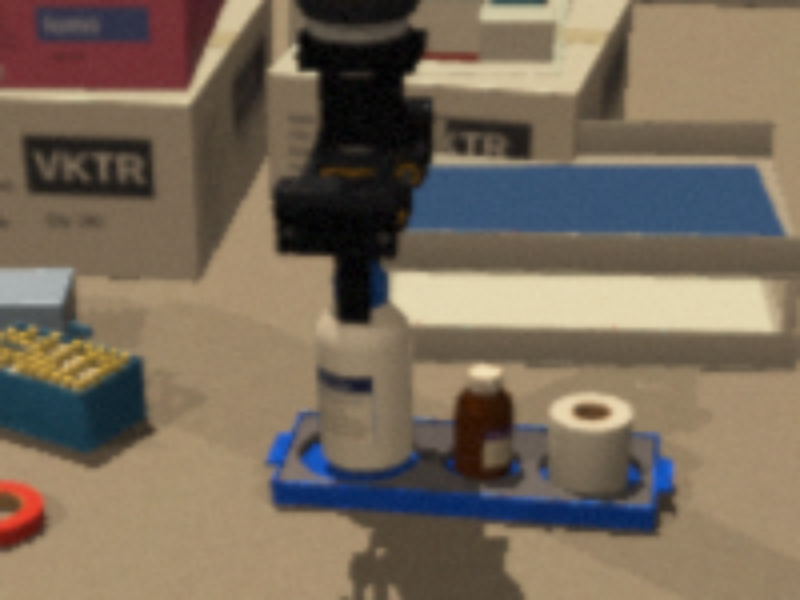

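>>> {"name": "play_rows", "arguments": {"targets": "0 0 0.5 0 0 0 -1; 0 0 0.3 0 0 0 -1; 0 0 0 0 0 0 -1; 0 0 0 0 0 0 -1"}}

```text
time: 52.15
position: [0.6016, -0.2836, 0.2991]
tool_rot: [-0.06, 3.139, -0.0]
ft_force: [-0.6, -0.2, -2.2]
grip_width: 0.417
```

```bash
python3 go.py .6015 -.284 .132 92
```

```text
t 52.15 grasp [ 0.6019 -0.2836  0.1351] jaw 92.19 toolz [ 0.002 -0.    -1.   ] j7 1.87 F [-0.6 -0.2 -2.2] w 0.417
turn [-0.     0.002  0.003] shift after turn (cm) [ 0.01 -0.04  0.31] | before turn [ 0.01 -0.04  0.31]
```

>>> {"name": "play_rows", "arguments": {"targets": "0 0 0.3 0 0 0 -1; 0 0 0.1 0 0 0 -1; 0 0 0 0 0 0 -1; 0 0 0 0 0 0 -0.1; 0 0 0 0 0 0 0.3; 0 0 0 0 0 0 0.5; 0 0 0 0 0 0 0.5; 0 0 0 0 0 0 0.5; 0 0 -2 0 0 0 0.5; 0 0 -3 0 0 0 0.5; 0 0 -3 0 0 0 0.5; 0 0 -3 0 0 0 0.5; 0 0 0 0 0 0 0.5"}}

```text
time: 53.78
position: [0.6023, -0.283, 0.4185]
tool_rot: [-0.06, 3.13, -0.007]
ft_force: [0.0, -0.2, -0.4]
grip_width: 0.749
```

```bash
python3 go.py .6015 -.1 .25 92; python3 - <<'E'
from bench import ctrl
from h import *
for n in ["side"]:
    d=ctrl.get_image(n); cv2.imwrite(f"pics/{n}21.png",d["pixels"])
E
```

```text
t 53.77 grasp [ 0.6041 -0.2837  0.2545] jaw 92.21 toolz [ 0.011 -0.004 -1.   ] j7 1.9 F [ 0.  -0.2 -0.4] w 0.749
turn [-0.004  0.011  0.004] shift after turn (cm) [-0.56 18.3   0.45] | before turn [-0.62 18.3   0.37]
```

View pics/side21.png

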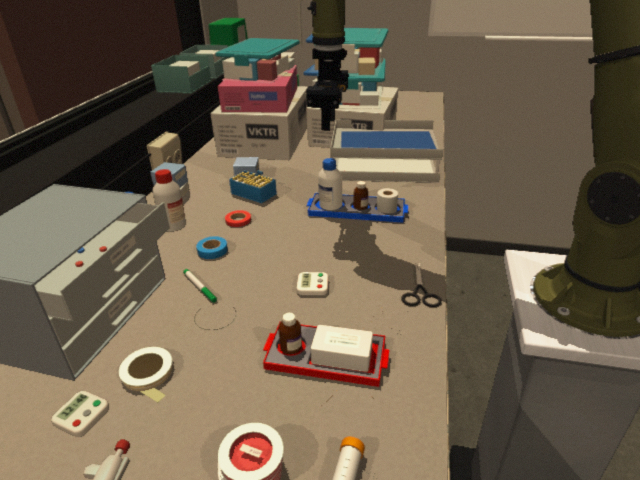

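All five items are standing in their pockets. Clearing the arm for a top-view check.

>>> {"name": "play_rows", "arguments": {"targets": "0 3 -1 0 0 0 0.5; 0 4 0 0 0 0 0.5; 0 4 0 0 0 0 0.5; 0 4 0 0 0 0 0.5; 0 4 0 0 0 0 0.5; 0 0 0 0 0 0 0.5; 0 0 0 0 0 0 0.5; 0 0 0 0 0 0 0.5; 0 0 0 0 0 0 0.5"}}

```text
time: 54.95
position: [0.5922, -0.091, 0.4197]
tool_rot: [0.052, -3.138, 0.002]
ft_force: [-0.2, 0.3, 0.4]
grip_width: 0.748
```

```bash
python3 go.py; python3 - <<'E'
from bench import ctrl
from h import *
d=ctrl.get_image("top"); cv2.imwrite("pics/top22.png",d["pixels"]); P=cloud(d)
for nm,(x0,y0,x1,y1),zl in [("box",(175,230,235,305),(.04,.06)),("roll",(435,285,485,335),(.052,.08)),("ambB",(435,250,485,290),(.077,.1)),("ambR",(190,200,235,245),(.077,.1)),("bottle",(430,180,500,262),(.13,.17)),("timer",(275,212,320,255),(.012,.03))]:
    Q=P[y0:y1,x0:x1].reshape(-1,3); Q=Q[(Q[:,2]>zl[0])&(Q[:,2]<zl[1])]
    if len(Q)<10: print(nm,"none"); continue
    r=cv2.minAreaRect(Q[:,:2].astype(np.float32)); print(nm,len(Q),np.round(r[0],4),np.round(r[1],4),"z",np.median(Q[:,2]).round(4))
E
```

```text
t 54.95 grasp [ 0.5917 -0.0913  0.2557] jaw 91.91 toolz [-0.003 -0.001 -1.   ] j7 1.61 F [-0.2  0.3  0.4] w 0.748
box 1473 [0.4875 0.2628] [0.131  0.0632] z 0.0463
roll 70 [ 0.4467 -0.3096] [0.0105 0.0364] z 0.0584
ambB none
ambR 102 [0.5656 0.2621] [0.0215 0.022 ] z 0.0831
bottle 221 [ 0.6023 -0.2857] [0.0365 0.0267] z 0.1422
timer 855 [0.5697 0.0705] [0.0658 0.0654] z 0.0161
```

View pics/top22.png

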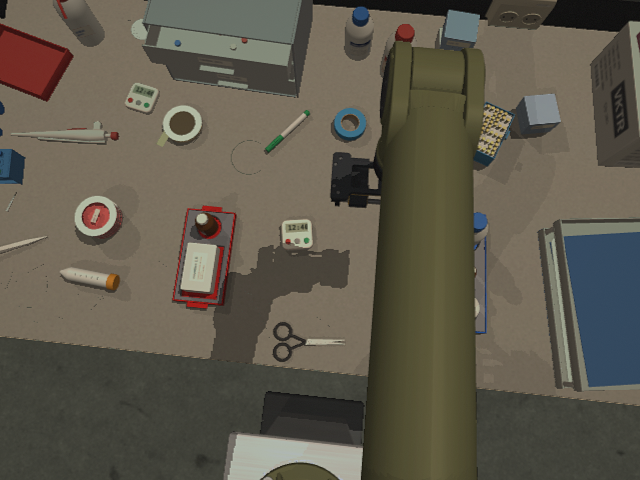

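The arm hides the blue tray, so I'll move it 15 cm further left.

>>> {"name": "play_rows", "arguments": {"targets": "0 4 0 0 0 0 0.5; 0 4 0 0 0 0 0.5; 0 4 0 0 0 0 0.5; 0 4 0 0 0 0 0.5; 0 0 0 0 0 0 0.5; 0 0 0 0 0 0 0.5; 0 0 0 0 0 0 0.5; 0 0 0 0 0 0 0.5"}}

```text
time: 56.0
position: [0.5887, 0.0644, 0.4186]
tool_rot: [0.03, -3.138, 0.005]
ft_force: [0.1, 0.1, 0.1]
grip_width: 0.749
```

```bash
python3 go.py; python3 - <<'E'
from bench import ctrl
from h import *
d=ctrl.get_image("top"); cv2.imwrite("pics/top23.png",d["pixels"]); P=cloud(d)
for nm,(x0,y0,x1,y1),zl in [("box",(175,245,235,305),(.04,.06)),("roll",(435,285,485,335),(.052,.08)),("ambB",(435,250,485,290),(.077,.1)),("ambR",(190,200,235,245),(.077,.1)),("bottle",(430,180,500,262),(.13,.17)),("timer",(275,212,320,255),(.012,.03))]:
    Q=P[y0:y1,x0:x1].reshape(-1,3); Q=Q[(Q[:,2]>zl[0])&(Q[:,2]<zl[1])]
    if len(Q)<10: print(nm,"none"); continue
    r=cv2.minAreaRect(Q[:,:2].astype(np.float32)); print(nm,len(Q),np.round(r[0],4),np.round(r[1],4),"z",np.median(Q[:,2]).round(4))
E
```

```text
t 56.0 grasp [0.5882 0.0639 0.2546] jaw 91.08 toolz [-0.003 -0.003 -1.   ] j7 1.32 F [0.1 0.1 0.1] w 0.749
box 1404 [0.4713 0.2618] [0.099  0.0634] z 0.0464
roll 498 [ 0.4453 -0.2868] [0.0522 0.0547] z 0.0586
ambB 111 [ 0.5171 -0.2848] [0.022  0.0215] z 0.0823
ambR 102 [0.5654 0.2623] [0.0219 0.0209] z 0.0828
bottle 306 [ 0.6011 -0.2809] [0.0355 0.0354] z 0.1421
timer none
```

View pics/top23.png

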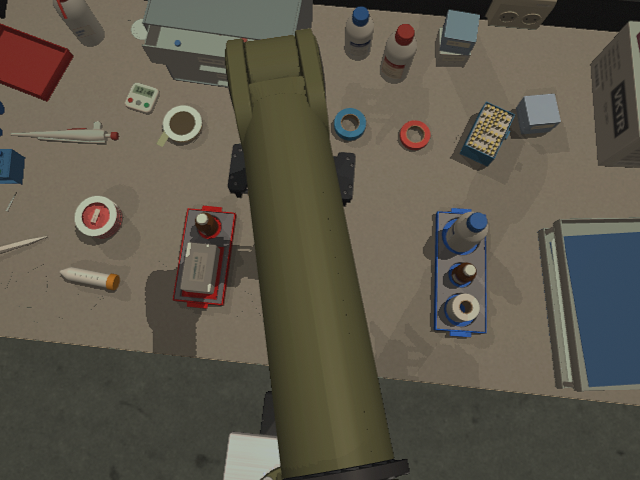

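All positions are within about 4 mm and all heights are right. Handing in.

```bash
python3 -c "
from bench import ctrl
print(ctrl.close_job())"
```

```text
the job is handed in; nothing more can be done
None
```

Both kits are made up and the job is handed in at about 56 s, under the 128 s limit. The robot reports no verdict, so the results below come from my own last camera checks.

| Item | Measured at (x, y), m | Estimated offset from pocket centre |
|---|---|---|
| Blue-capped bottle | (0.601, -0.281) | under 1 mm |
| Film roll | (0.445, -0.287) | about 1.5 mm |
| Amber bottle, blue tray | (0.517, -0.285) | under 1 mm |
| White box | (0.471, 0.262) | about 3 mm |
| Amber bottle, red tray | (0.565, 0.262) | about 1 mm |

- **Fit:** the tops of all five items are at the height expected with the base on the pocket floor, to within 2 mm. They look upright in the side and top pictures; I did not measure tilt.
- **Timer:** it measured in its starting place (within 1 mm) at 55 s. The arm hid it in the final picture, but the only move after that passed well above it.
- **Robot:** the gripper is empty and clear of everything. The force readings I saw, taken at the end of each call, stayed at about 3 N or less.

**Problems on the way:**
- The first grip on the film roll was off-centre after the arm drifted during a fast descent, so I opened, corrected and gripped again.
- Before picking the box I turned the wrist the wrong way and joint 7 ran up to its limit of -2.69 rad. The reading stayed at the limit (-2.6898) and I turned back the other way.
- The wrist and top cameras disagreed by up to about 4 mm on the blue tray's pocket positions. I placed between the two readings, well inside the 12 mm tolerance.

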